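Set up the castle display at the toy fair

ROBOT

A 6-joint arm with a two-finger parallel gripper is mounted at the origin on the work surface. World frame = base frame: x ahead of the robot, y to its left, z up, the work surface at z = 0. Lengths are in m, angles in rad, forces in N, time in s.
With the tool pointing down it reaches from about 0.375 to 0.9 m from the base axis. Payload 3.1 kg.
Tool frame: the origin (TCP) lies at the very end of the fingers, on their centre line; the grasp point (between the pads) lies 19 mm behind it; z points along the fingers, y is the line along which they close (so a half turn about z gives the same grasp; the last joint's range is limited). The gripper opens to 87 mm and grips with 3 to 60 N. Pads are 19 mm wide; open, the fingers measure 117 mm over their backs; the gripper's body (75 mm by 190 mm) begins 51 mm behind the grasp point.
Start: joints at [1.109, 0.527, 1.433, -0, 1.181, -0.178], TCP at [0.175, 0.6, 0.183] pointing down, gripper open.
Joint ranges: [-3.08, 3.08], [-0.75, 2.2], [0.22, 2.44], [-1.43, 4.57], [0, 2.65], [-2.85, 2.85]. Speed limits (rad/s): [2.79, 2.79, 3.14, 3.14, 3.14, 3.14].

INTERFACE

Orientations are given as a unit quaternion [x, y, z, w].
In Python, from rig import robot gives the robot as it stands. The module is installed in compiled form; this text tells all that it offers.
- The arm moves only by the tool servo_tool, never from a script. Its argument "rows" is one flat list of numbers, 5 for each row, row after row: the closure, from -1 (fully open) to 1 (shut), so that 0 is half open, then the shift along the tool's x, y, z in m, then the turn about the tool's z in degrees. A call has 1 to 5 rows; each row shifts and turns the commanded pose from where the row before left it, along the tool's axes as they then stand; what a row does not reach is not made up. A row lasts 1/12 s, in which the tool goes at most 41.7 mm and 7.16 degrees, less where a joint would pass 70% of its speed; a pose out of reach is approached as far as the arm can. A call with a gripper value outside its range is refused whole. The fingers move at their own pace and stop on an object; "newtons" is the grip in N (left out, the last holds). Time passes only in rows, so rows that do not move let the fingers close. It gives the time, the measured TCP pose, the force, the opening and the grip force at its end, in the units of the state.
- robot.get_obs(): the state, without advancing time (a new reading comes with each control period).
- robot.camera(name): name is "side" or "top" or "wrist"; returns a dict with "pixels" (480x640x3 uint8, red, green, blue), "intrinsics" (3x3 intrinsics, pixels), "rvec" (rotation vector, rad) and "tvec" (3), from world to camera coordinates, as OpenCV has them; the wrist camera has in their place "mount" (4x4, takes a point from camera to tool coordinates, whose origin is the TCP and whose axes are the flange's). Camera axes: x right, y down, z forward; pixel columns grow to the right and rows downward; lengths in m; the calibration is good to about 2 mm. A picture is of the moment at which its call begins: read the wrist's pose just before it. There is no depth.
- robot.hand_in(): hands the job in; it is judged then, once.
Trained networks look in a picture, given as the dict that the camera call returned (one of the last four; its "shot" number tells which), for a name from the list of things; names that differ only in an ending like _2 or _b are one class to them, and where a whole thing is asked for, a point or a joint stands for the part that bears it (a point fixed in the world has none). Each returns a list of dicts, best first, with "score" (0 to 1); they miss things now and then, are a little off and sometimes report something else, mostly with a low value. They report only what shows in the picture. A call takes as long as a camera call. They do not tell look-alikes from the thing itself.
- robot.spot_in(picture, query): "at" ([x, y, z] in m, in world coordinates, good to about 4 mm: the middle of the surface that is visible of it).
- robot.outline_of(picture, query): "region" (480x640 bool, what is visible of it).
- robot.place_of(picture, query): "at" ([x, y, z] in m, in world coordinates, good to about 4 mm: a listed point, or the origin of a listed thing).
The state is a dict: "time": time; "q": joint angles; "joint_velocities": joint speeds; "joint_torque": joint torques, N m; "position": TCP position; "tool_rot": TCP orientation; "ft_force": force on the tool from outside, world axes, zero at the start; "moment": the same for the moment, N m; "grip_width": finger opening in m; "grip_force": force on a finger pad.
Only numpy, scipy, OpenCV 4.12 (cv2) and the standard library are available. Lean on these libraries where they do the work, as an engineer would, in place of code of your own. Each camera call takes 0.05 s, during which the arm holds its last target. There are 200 camera calls.

TASK

Before anything is put on the display stage, tighten its hold-down bolt by turning the wrench clockwise until the handle clicks over (a clear bend at its pin), and do not wrench on beyond that. Then stand every castle tower upright on the raised back tier, and only when all the towers are there stand every metal toy knight from the table (not the figures stored in the boxes) upright on the front tier, each with its whole foot on its tier. Leave the other things on the table alone.

Things in the scene. Friction and masses are not known exactly. Their poses are not given: they have to be found in the camera images.
- stage: two-tier display stage of dark wood, fixed to the table, 240 mm deep (x) by 340 mm wide (y). Origin on the table below the line where the tiers meet, mid-width; x points to the back (away from the robot), y left, z up. A metal flange at its right-hand end (y -163 to -248 mm) carries the hold-down bolt.
- back_row (a point): middle of the top of the raised back tier, 35 mm above the table; the tier spans 50 mm to either side in the stage's x and 170 mm in its y
- front_row (a point): middle of the top of the lower front tier, 15 mm above the table; the tier spans 70 mm to either side in the stage's x and 170 mm in its y
- bolt_axis (a point): point on the bolt's vertical axis, 49 mm above the table (mid height of the handle). A click-handle wrench sits captive round the bolt, steel head up to 71 mm above the table; clockwise from above tightens. At the start the handle points to the stage's right (-y) or up to 30 degrees clockwise of that; about 0.2 N m drag until the bolt seats firmly 69 degrees clockwise of -y
- handle_end (a point): free end of the wrench handle on its centre line, 49 mm above the table. The handle is level and, when not tripped, runs straight out from bolt_axis, 205 mm long; its outer 95 mm is a black rubber grip 25 mm thick, inside that a tube 18 mm thick. 36 mm free space below it.
- click (a joint): breakaway pin of the wrench, 45 mm out from the bolt axis: 0 = handle straight, grows (rad) as the handle bends clockwise against the head; end stop 0.6. Straight while the bolt runs in; once that is seated it gives way at about 1.1 N m (12 N pushed 90 mm beyond the pin), bends on at that torque and stays as left. Tripped above 0.15; beyond 0.45 is overtightened.
- tower0: grey cast castle tower, standing upright at the start, 130 mm tall, 200 g; round: foot 60 mm across (8 mm thick, tapering to the shaft by 16 mm up), shaft 42 mm across from 16 to 106 mm up, battlement crown 56 mm across from 106 mm to the top. Origin: centre of the underside, z up through the crown. None if absent this time.
- tower1: grey cast castle tower, standing upright at the start, 130 mm tall, 200 g; round: foot 60 mm across (8 mm thick, tapering to the shaft by 16 mm up), shaft 42 mm across from 16 to 106 mm up, battlement crown 56 mm across from 106 mm to the top. Origin: centre of the underside, z up through the crown. None if absent this time.
- tower2: grey cast castle tower, standing upright at the start, 130 mm tall, 200 g; round: foot 60 mm across (8 mm thick, tapering to the shaft by 16 mm up), shaft 42 mm across from 16 to 106 mm up, battlement crown 56 mm across from 106 mm to the top. Origin: centre of the underside, z up through the crown. None if absent this time.
- knight0: bare-metal toy foot knight, standing upright at the start, 69 mm tall, 80 g; round: base disc 38 mm across and 6 mm thick, body 22 mm across from 6 to 46 mm up, shoulders 30 mm across from 46 to 54 mm, head 18 mm across above (a small shield and visor are only thin decoration). Origin: centre of the underside, z up through the head. None if absent this time.
- knight1: bare-metal toy foot knight, standing upright at the start, 69 mm tall, 80 g; round: base disc 38 mm across and 6 mm thick, body 22 mm across from 6 to 46 mm up, shoulders 30 mm across from 46 to 54 mm, head 18 mm across above (a small shield and visor are only thin decoration). Origin: centre of the underside, z up through the head. None if absent this time.
- knight2: bare-metal toy foot knight, standing upright at the start, 69 mm tall, 80 g; round: base disc 38 mm across and 6 mm thick, body 22 mm across from 6 to 46 mm up, shoulders 30 mm across from 46 to 54 mm, head 18 mm across above (a small shield and visor are only thin decoration). Origin: centre of the underside, z up through the head. None if absent this time.
- knight3: bare-metal toy foot knight, standing upright at the start, 69 mm tall, 80 g; round: base disc 38 mm across and 6 mm thick, body 22 mm across from 6 to 46 mm up, shoulders 30 mm across from 46 to 54 mm, head 18 mm across above (a small shield and visor are only thin decoration). Origin: centre of the underside, z up through the head. None if absent this time.
- cannon: toy cannon, wood and dark metal, 75 mm long, 40 mm tall; not part of the job, leave alone. Origin: centre of the underside.
- keg: small wooden keg, 44 mm across, 50 mm tall; not part of the job, leave alone. Origin: centre of the underside.
- horse: toy horse on a 60 x 30 mm base, 66 mm tall; not part of the job, leave alone. Origin: centre of the underside.
- chest: dark wooden toy chest, 50 x 75 mm, 55 mm tall; not part of the job, leave alone. Origin: centre of the underside.
- mug: white mug, 76 mm across, 85 mm tall; not part of the job, leave alone. Origin: centre of the underside.
- jar: glass jar with white cap, 60 mm across, 80 mm tall; not part of the job, leave alone. Origin: centre of the underside.
Mind the look-alikes: they are no part of the job. What is shaped like the knight2 but pink or purple is not meant. Leave any green look-alike of the tower0 alone.

How it is judged:
On the way, in this order (a step that is already met when the one before it is completed fails the run):
1. the wrench has tripped: the handle is bent at its pin (value of joint click between 0.15 and 0.45 rad), for 0.2 s.
2. every tower stands on the back tier while no knight is on the stage yet (x of tower0 in the frame of stage between 0.022 and 0.078 m and y of tower0 in the frame of stage between -0.148 and 0.148 m and z of tower0 in the frame of stage between 0.028 and 0.042 m and angle between each of tower0, tower1, tower2's own z axis and vertical below 0.12 rad and x of tower1 in the frame of stage between 0.022 and 0.078 m and y of tower1 in the frame of stage between -0.148 and 0.148 m and z of tower1 in the frame of stage between 0.028 and 0.042 m and x of tower2 in the frame of stage between 0.022 and 0.078 m and y of tower2 in the frame of stage between -0.148 and 0.148 m and z of tower2 in the frame of stage between 0.028 and 0.042 m and linear speed of each of tower0, tower1, tower2 below 0.02 m/s and not (x of knight0 in the frame of stage between -0.14 and 0.1 m and y of knight0 in the frame of stage between -0.17 and 0.17 m and z of knight0 in the frame of stage between -0.02 and 0.045 m) and not (x of knight1 in the frame of stage between -0.14 and 0.1 m and y of knight1 in the frame of stage between -0.17 and 0.17 m and z of knight1 in the frame of stage between -0.02 and 0.045 m) and not (x of knight2 in the frame of stage between -0.14 and 0.1 m and y of knight2 in the frame of stage between -0.17 and 0.17 m and z of knight2 in the frame of stage between -0.02 and 0.045 m) and not (x of knight3 in the frame of stage between -0.14 and 0.1 m and y of knight3 in the frame of stage between -0.17 and 0.17 m and z of knight3 in the frame of stage between -0.02 and 0.045 m)), for 0.2 s.
3. every knight stands on the front tier (x of knight0 in the frame of stage between -0.127 and -0.013 m and y of knight0 in the frame of stage between -0.16 and 0.16 m and z of knight0 in the frame of stage between 0.008 and 0.022 m and angle between each of knight0, knight1, knight2, knight3's own z axis and vertical below 0.12 rad and x of knight1 in the frame of stage between -0.127 and -0.013 m and y of knight1 in the frame of stage between -0.16 and 0.16 m and z of knight1 in the frame of stage between 0.008 and 0.022 m and x of knight2 in the frame of stage between -0.127 and -0.013 m and y of knight2 in the frame of stage between -0.16 and 0.16 m and z of knight2 in the frame of stage between 0.008 and 0.022 m and x of knight3 in the frame of stage between -0.127 and -0.013 m and y of knight3 in the frame of stage between -0.16 and 0.16 m and z of knight3 in the frame of stage between 0.008 and 0.022 m and linear speed of each of knight0, knight1, knight2, knight3 below 0.02 m/s), for 0.2 s.
At the end, for the whole second after the job is handed in: The wrench handle is left bent 0.15 to 0.45 rad at its pin; every tower that is there stands upright (within 0.12 rad) and at rest on the back tier and every knight on the front tier, whole foot on its tier (to about 6 mm) (all of step 1 and all of step 3 and x of tower0 in the frame of stage between 0.022 and 0.078 m and y of tower0 in the frame of stage between -0.148 and 0.148 m and z of tower0 in the frame of stage between 0.028 and 0.042 m and angle between each of tower0, tower1, tower2's own z axis and vertical below 0.12 rad and x of tower1 in the frame of stage between 0.022 and 0.078 m and y of tower1 in the frame of stage between -0.148 and 0.148 m and z of tower1 in the frame of stage between 0.028 and 0.042 m and x of tower2 in the frame of stage between 0.022 and 0.078 m and y of tower2 in the frame of stage between -0.148 and 0.148 m and z of tower2 in the frame of stage between 0.028 and 0.042 m and linear speed of each of tower0, tower1, tower2 below 0.02 m/s); the robot touches nothing.
It fails at once if the wrench is forced far on beyond its click (value of joint click above 0.45 rad).
It fails at once if a piece is set on the stage before the bolt is tight (value of joint click below 0.12 rad and ((x of tower0 in the frame of stage between -0.14 and 0.1 m and y of tower0 in the frame of stage between -0.17 and 0.17 m and z of tower0 in the frame of stage between -0.02 and 0.045 m) or (x of tower1 in the frame of stage between -0.14 and 0.1 m and y of tower1 in the frame of stage between -0.17 and 0.17 m and z of tower1 in the frame of stage between -0.02 and 0.045 m) or (x of tower2 in the frame of stage between -0.14 and 0.1 m and y of tower2 in the frame of stage between -0.17 and 0.17 m and z of tower2 in the frame of stage between -0.02 and 0.045 m) or (x of knight0 in the frame of stage between -0.14 and 0.1 m and y of knight0 in the frame of stage between -0.17 and 0.17 m and z of knight0 in the frame of stage between -0.02 and 0.045 m) or (x of knight1 in the frame of stage between -0.14 and 0.1 m and y of knight1 in the frame of stage between -0.17 and 0.17 m and z of knight1 in the frame of stage between -0.02 and 0.045 m) or (x of knight2 in the frame of stage between -0.14 and 0.1 m and y of knight2 in the frame of stage between -0.17 and 0.17 m and z of knight2 in the frame of stage between -0.02 and 0.045 m) or (x of knight3 in the frame of stage between -0.14 and 0.1 m and y of knight3 in the frame of stage between -0.17 and 0.17 m and z of knight3 in the frame of stage between -0.02 and 0.045 m))).
It fails at once if a thing that is not part of the job is shifted (distance of any of cannon, keg, horse, chest, mug, jar from where it was at the start of the episode above 0.03 m).
Of tower0, tower1, tower2 only 2 to 3 are there at a start; the rules pass over those that are not, and their reading is None.
Of knight0, knight1, knight2, knight3 only 3 to 4 are there at a start; the rules pass over those that are not, and their reading is None.
At some moment in a run one of knight0, knight1, knight2, knight3 may be knocked a few centimetres aside while the robot is not near it.
Once in a run the grip may slacken for a moment while it holds something.
It also fails if it takes over 208 s, if anything falls off the work surface, if the arm or the gripper's body presses on something with over 40 N, if the wrist force passes 120 N, or if a joint passes its speed limit or range.

## Working session

There is one attempt and no reset: what is moved stays moved. The work goes in short steps, Python scripts to look and compute and a tool call to move; the robot and the scene stay as the last step left them, time stands still between calls to the robot, and variables do not carry over. Pictures are saved under pics/ and viewed, at most 14 in all, crops included, and the job is handed in when it is done.

Besides the shell and the picture viewer there is one more tool, called after "Request:" as name(argument=value, ...) on one line, values as JSON. servo_tool: Moves the arm, as the interface text tells. Its arguments: {"type":"object","properties":{"rows":{"type":"array","items":{"type":"number"}},"newtons":{"type":"number"}},"required":["rows"]}

```bash
mkdir -p pics; cat > h.py <<'E'
from rig import robot
import numpy as np, cv2
from scipy.spatial.transform import Rotation as R
def save(p,n): cv2.imwrite('pics/'+n+'.png',p['pixels'][:,:,::-1])
def px(p,w):
    return cv2.projectPoints(np.array([w],float),np.array(p['rvec']),np.array(p['tvec']),np.array(p['intrinsics']),None)[0].ravel().round().astype(int)
E
python3 - <<'E'
from h import *
o=robot.get_obs(); print({k:np.round(v,3) for k,v in o.items()})
for c in ['top','side']:
    p=robot.camera(c); save(p,c+'0')
    for n in ['stage','back_row','front_row','bolt_axis','handle_end','tower0','knight0','cannon','keg','horse','chest','mug','jar']:
        for d in robot.place_of(p,n): print(c,n,np.round(d['at'],3),round(d['score'],2),px(p,d['at']))
E
```

```text
{'time': np.float64(0.0), 'q': array([ 1.108,  0.528,  1.434,  0.   ,  1.181, -0.178]), 'joint_velocities': array([-0.001,  0.   ,  0.   ,  0.001, -0.001, -0.   ]), 'joint_torque': array([-3.0000e-03, -4.4005e+01, -1.7659e+01,  6.3000e-02,  5.8000e-02,
       -0.0000e+00]), 'position': array([0.175, 0.599, 0.182]), 'tool_rot': array([ 0.141,  0.99 , -0.001, -0.   ]), 'ft_force': array([ 0.111,  0.306, -0.658]), 'moment': array([-0.016,  0.004,  0.003]), 'grip_force': np.float64(0.0), 'grip_width': np.float64(0.087)}
top stage [0.602 0.015 0.003] 0.74 [310 192]
top back_row [0.648 0.009 0.037] 0.65 [313 170]
top front_row [0.53  0.019 0.015] 0.93 [308 222]
top bolt_axis [ 0.552 -0.199  0.049] 0.7 [404 211]
top handle_end [ 0.525 -0.4    0.045] 0.63 [491 223]
top handle_end [0.367 0.04  0.002] 0.61 [299 292]
top tower0 [ 0.326  0.136 -0.003] 0.76 [258 309]
top tower0 [0.37  0.252 0.003] 0.57 [208 291]
top tower0 [0.546 0.249 0.004] 0.57 [211 215]
top knight0 [0.522 0.462 0.003] 0.75 [119 225]
top knight0 [0.61  0.36  0.005] 0.74 [163 188]
top knight0 [0.489 0.362 0.002] 0.67 [162 240]

[... 1191 characters left out ...]
0.14  0.002] 0.67 [243 242]
side knight0 [0.423 0.363 0.003] 0.81 [275 197]
side knight0 [ 0.516  0.457 -0.003] 0.75 [303 182]
side knight0 [ 0.45   0.462 -0.   ] 0.74 [281 182]
side knight0 [0.481 0.363 0.004] 0.63 [296 195]
side knight0 [ 0.609  0.366 -0.   ] 0.47 [340 191]
side knight0 [0.548 0.358 0.002] 0.41 [319 194]
side cannon [ 0.365  0.046 -0.001] 0.72 [264 262]
side keg [ 0.373 -0.061 -0.004] 0.63 [272 291]
side keg [0.481 0.361 0.002] 0.3 [296 196]
side horse [0.648 0.009 0.04 ] 0.7 [389 242]
side horse [ 0.72   0.294 -0.005] 0.63 [385 200]
side chest [ 0.301  0.41  -0.001] 0.9 [231 195]
side mug [ 0.319 -0.404 -0.004] 0.91 [258 423]
side jar [ 0.705 -0.383  0.001] 0.56 [484 376]
```

View pics/top0.png

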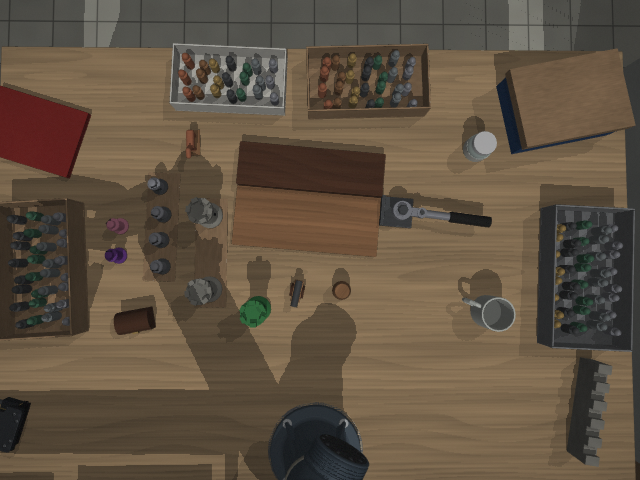

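View pics/side0.png

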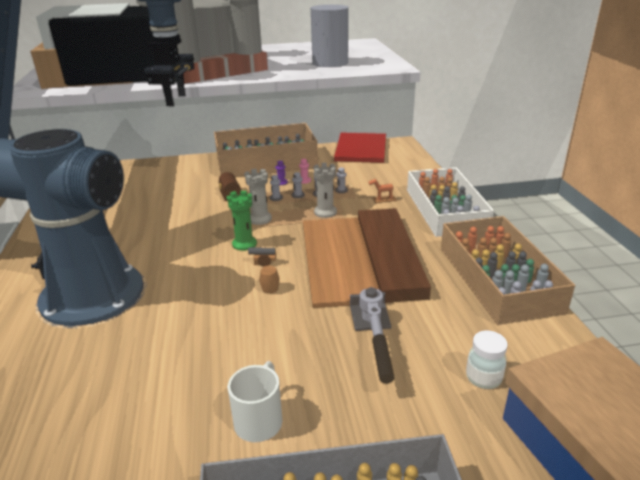

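Top view: the grey towers are at (204,212) and (203,290), and the green look-alike is at (255,311), to be left alone. The metal knights are at (157,185), (160,212), (159,239) and (160,266). The pink and purple figures at (117,226) and (116,255) don't count. The wrench runs from bolt (402,210) to its end at (491,222), and the side view agrees. First I'll turn and lift, then travel to above the handle.

Request:
servo_tool(rows=[-1,0,0,-0.006,6.75,-1,0,0,-0.006,6.75,-1,0,0,-0.006,6.75,-1,0,0,-0.006,6.75,-1,0,0,-0.006,6.75])

```text
time: 1.82
position: [0.1749, 0.5999, 0.213]
tool_rot: [0.425, 0.905, -0.0, 0.0]
ft_force: [0.6, -0.4, 0.3]
grip_width: 0.0868
grip_force: 0.0
```

Request:
servo_tool(rows=[-1,0,0,-0.006,6.75,-1,0,0,-0.006,6.75,-1,0,0,-0.006,6.75,-1,0,0,-0.006,6.75,-1,0,0,-0.006,6.75])

```text
time: 2.23
position: [0.1749, 0.5999, 0.243]
tool_rot: [0.67, 0.743, -0.0, 0.0]
ft_force: [0.1, 0.4, 0.4]
grip_width: 0.0869
grip_force: 0.0
```

Request:
servo_tool(rows=[-1,0,0,-0.006,6.75,-1,0,0,-0.006,6.75,-1,-0.023,0.0192,0,0,-1,-0.023,0.0192,0,0,-1,-0.023,0.0192,0,0])

```text
time: 2.65
position: [0.2235, 0.5236, 0.2548]
tool_rot: [0.75, 0.662, 0.0, 0.0]
ft_force: [1.0, -0.2, -1.7]
grip_width: 0.0872
grip_force: 0.0
```

Request:
servo_tool(rows=[-1,-0.023,0.0192,0,0,-1,-0.023,0.0192,0,0,-1,-0.023,0.0192,0,0,-1,-0.023,0.0192,0,0,-1,-0.023,0.0192,0,0])

```text
time: 3.07
position: [0.3046, 0.3968, 0.2549]
tool_rot: [0.75, 0.661, 0.0, 0.0]
ft_force: [1.2, -0.0, 0.3]
grip_width: 0.0869
grip_force: 0.0
```

Request:
servo_tool(rows=[-1,-0.023,0.0192,0,0,-1,-0.023,0.0192,0,0,-1,-0.023,0.0192,0,0,-1,-0.023,0.0192,0,0,-1,-0.023,0.0192,0,0])

```text
time: 3.48
position: [0.3853, 0.2706, 0.255]
tool_rot: [0.75, 0.661, 0.0, 0.0]
ft_force: [-0.1, 0.2, -0.6]
grip_width: 0.0871
grip_force: 0.0
```

Request:
servo_tool(rows=[-1,-0.023,0.0192,0,0,-1,-0.023,0.0192,0,0,-1,-0.023,0.0192,0,0,-1,-0.023,0.0192,0,0,-1,-0.023,0.0192,0,0])

```text
time: 3.9
position: [0.4661, 0.1442, 0.255]
tool_rot: [0.751, 0.661, 0.0, 0.0]
ft_force: [0.6, 0.2, 0.4]
grip_width: 0.0867
grip_force: 0.0
```

Request:
servo_tool(rows=[-1,-0.023,0.0192,0,0,-1,-0.023,0.0192,0,0,-1,0,0,0,0])

```text
time: 4.15
position: [0.5016, 0.0908, 0.2551]
tool_rot: [0.752, 0.659, 0.001, 0.002]
ft_force: [-0.5, 0.4, 0.1]
grip_width: 0.0872
grip_force: 0.0
```

Request:
servo_tool(rows=[-1,-0.0287,0.0058,0,0,-1,-0.0287,0.0058,0,0,-1,-0.0287,0.0058,0,0,-1,-0.0287,0.0058,0,0,-1,-0.0287,0.0058,0,0])

```text
time: 4.57
position: [0.5081, -0.0516, 0.2549]
tool_rot: [0.75, 0.661, 0.0, -0.0]
ft_force: [-0.4, 0.3, 0.5]
grip_width: 0.0871
grip_force: 0.0
```

Request:
servo_tool(rows=[-1,-0.0287,0.0058,0,0,-1,-0.0287,0.0058,0,0,-1,-0.0287,0.0058,0,0,-1,-0.0287,0.0058,0,0,-1,-0.0287,0.0058,0,0])

```text
time: 4.98
position: [0.5188, -0.1977, 0.2549]
tool_rot: [0.75, 0.661, 0.0, -0.0]
ft_force: [-0.1, 0.2, -0.3]
grip_width: 0.087
grip_force: 0.0
```

Request:
servo_tool(rows=[-1,-0.0287,0.0058,0,0,-1,-0.0287,0.0058,0,0,-1,-0.0287,0.0058,0,0,-1,-0.0287,0.0058,0,0,-1,-0.0287,0.0058,0,0])

```text
time: 5.4
position: [0.5296, -0.3437, 0.2547]
tool_rot: [0.75, 0.661, 0.0, -0.0]
ft_force: [0.6, -0.0, -0.5]
grip_width: 0.0864
grip_force: 0.0
```

Request:
servo_tool(rows=[-1,0,0,0.035,0,-1,0,0,0.035,0,-1,0,0,0.035,0,-1,0,0,0,0])

```text
time: 5.73
position: [0.5251, -0.3386, 0.1424]
tool_rot: [0.751, 0.661, -0.001, -0.008]
ft_force: [-1.1, 1.5, -0.8]
grip_width: 0.0869
grip_force: 0.0
```

```bash
cat >> h.py <<'E'
def wrist():
    o=robot.get_obs(); p=robot.camera('wrist')
    T=np.eye(4); T[:3,:3]=R.from_quat(o['tool_rot']).as_matrix(); T[:3,3]=o['position']
    C=np.linalg.inv(T@np.array(p['mount']))
    p['rvec']=cv2.Rodrigues(C[:3,:3])[0].ravel() if 'rvec' not in p else p['rvec']; p['tvec']=C[:3,3]
    return o,p
def alpha(o): q=o['tool_rot']; return 2*np.degrees(np.arctan2(q[1],q[0]))-90
E
python3 - <<'E'
from h import *
o,p=wrist(); save(p,'w1'); print(o['position'],alpha(o))
for n in ['bolt_axis','handle_end']:
    for d in robot.place_of(p,n): print(n,np.round(d['at'],3),d['score'],px(p,d['at']))
for g in [(.551,-.199,.049),(.5255,-.401,.049),tuple(o['position'])]: print(px(p,g))
E
```

```text
[ 0.52513684 -0.33864508  0.14244655] -7.286297309961668
bolt_axis [ 0.549 -0.192  0.046] 0.71 [329  44]
handle_end [ 0.525 -0.402  0.05 ] 0.89 [331 297]
[333  52]
[331 295]
[321 268]
```

View pics/w1.png

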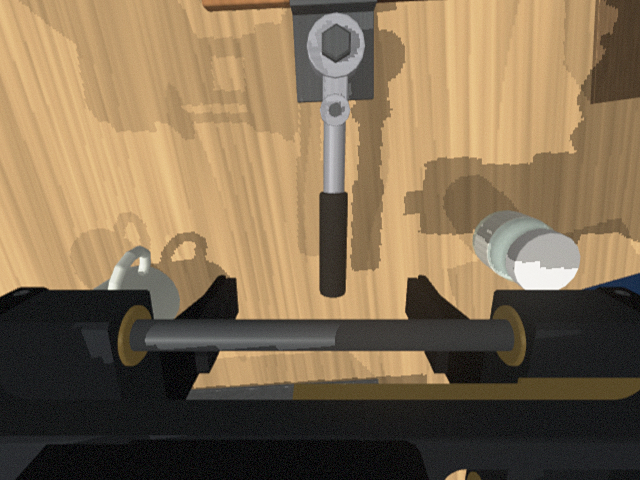

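Wrist view: the bolt is at (336,42), the grip end at (333,295), and the handle is straight and centred between the fingers. Descending to straddle it.

Request:
servo_tool(rows=[-1,0,0,0.029,0,-1,0,0,0.029,0,-1,0,0,0.029,0,-1,0,0,0.029,0,-1,0,0,0,0], newtons=5)

```text
time: 6.3
position: [0.5284, -0.3414, 0.0315]
tool_rot: [0.75, 0.661, -0.0, -0.003]
ft_force: [-1.1, 0.6, -0.5]
grip_width: 0.0869
grip_force: 0.0
```

Request:
servo_tool(rows=[0.36,0,0,0,0,0.36,0,0,0,0,0.36,0,0,0,0,0.36,0,0,0,0,0.36,0,0,0,0])

```text
time: 6.72
position: [0.5307, -0.3438, 0.0357]
tool_rot: [0.75, 0.661, 0.0, 0.002]
ft_force: [-0.2, -0.2, -0.3]
grip_width: 0.0617
grip_force: 0.0
```

Request:
servo_tool(rows=[0.36,0,0,0,0,0.36,0,0,0,0,0.36,0,0,0,0,0.36,0,0,0,0,0.36,0,0,0,0])

```text
time: 7.13
position: [0.5296, -0.3429, 0.0336]
tool_rot: [0.75, 0.661, -0.0, -0.0]
ft_force: [0.8, 0.1, -0.3]
grip_width: 0.0314
grip_force: 0.0
```

Request:
servo_tool(rows=[0.36,0,0,0,0,0.36,0,0,0,0,0.36,0,0,0,0,0.36,0,0,0,0,0.36,0,0,0,0])

```text
time: 7.55
position: [0.5296, -0.3429, 0.0337]
tool_rot: [0.75, 0.661, 0.0, -0.0]
ft_force: [-0.2, 0.1, 0.5]
grip_width: 0.028
grip_force: 0.0
```

Request:
servo_tool(rows=[0.36,0.0008,-0.0154,0,6,0.36,0.0008,-0.0154,0,6,0.36,0.0008,-0.0154,0,6,0.36,0.0008,-0.0154,0,6,0.36,0.0008,-0.0154,0,6])

```text
time: 7.97
position: [0.4584, -0.3141, 0.0338]
tool_rot: [0.897, 0.442, 0.0, 0.0]
ft_force: [0.0, 0.2, -0.2]
grip_width: 0.0277
grip_force: 0.0
```

Request:
servo_tool(rows=[0.36,0.0008,-0.0154,0,6,0.36,0.0008,-0.0154,0,6,0.36,0.0008,-0.0154,0,6,0.36,0,0,0,0])

```text
time: 8.3
position: [0.4242, -0.2774, 0.0335]
tool_rot: [0.955, 0.298, -0.001, -0.003]
ft_force: [-0.4, 0.9, -0.9]
grip_width: 0.0278
grip_force: 0.0
```

```bash
cat > wr.py <<'E'
from h import *
o=robot.get_obs(); b=np.array([.551,-.198]); v=o['position'][:2]-b
print(o['position'].round(4),'r',np.hypot(*v).round(4),'cw from -y',np.degrees(np.arctan2(-v[0],-v[1])).round(2),'alpha',alpha(o).round(2),o['ft_force'].round(1),o['grip_width'])
u=np.radians(73); pin=b+.045*np.array([-np.sin(u),-np.cos(u)]); w=o['position'][:2]-pin
print('bend est if seated',np.arctan2(-w[0],-w[1])-u)
E
python3 wr.py
```

```text
[ 0.4242 -0.2774  0.0335] r 0.1495 cw from -y 57.95 alpha -55.34 [-0.4  0.9 -0.9] 0.027805460828097206
bend est if seated -0.3723991270302298
```

```bash
cat >> wr.py <<'E'
for c in ['top','side']:
    p=robot.camera(c)
    for n in ['handle_end']:
        for d in robot.place_of(p,n)[:2]:
            a=np.array(d['at']);w=a[:2]-b; print(c,n,a.round(3),round(d['score'],2),'cw',np.degrees(np.arctan2(-w[0],-w[1])).round(1),'r',np.hypot(*w).round(3))
E
python3 wr.py
```

```text
[ 0.4242 -0.2774  0.0335] r 0.1495 cw from -y 57.95 alpha -55.34 [-0.4  0.9 -0.9] 0.027805460828097206
bend est if seated -0.3723991270302298
top handle_end [ 0.524 -0.401  0.046] 0.97 cw 7.4 r 0.205
side handle_end [ 0.525 -0.405  0.046] 0.92 cw 7.2 r 0.208
```

```bash
python3 - <<'E'
from h import *
p=robot.camera('side'); im=p['pixels'][:,:,::-1]
q=robot.camera('top')['pixels'][:,:,::-1]
cv2.imwrite('pics/s2.png',np.hstack([cv2.resize(im[230:450,220:500],(400,314)),cv2.resize(q[150:350,330:585],(400,314))]))
E
```

```text
(no output)
```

View pics/s2.png

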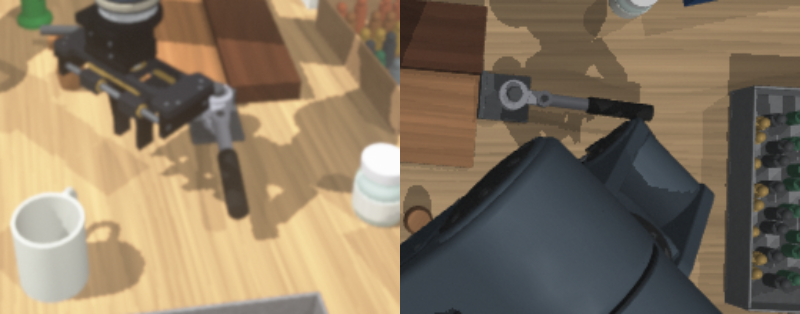

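```bash
python3 - <<'E'
from h import *
o=robot.get_obs(); p=robot.camera('side'); t=o['position']; print(t,o['q'].round(3))
Rm=R.from_quat(o['tool_rot']).as_matrix()
im=p['pixels'][:,:,::-1].copy()
for z,c in [(0,(0,0,255)),(-.019,(0,255,0)),(-.07,(255,0,0))]:
    for y in (-.014,.014):
        u=px(p,t+Rm@np.array([0,y,z])); print(z,y,u); cv2.circle(im,tuple(map(int,u)),1,c,-1)
cv2.imwrite('pics/s3.png',cv2.resize(im[230:430,220:470],(750,600),interpolation=cv2.INTER_CUBIC))
E
```

```text
[ 0.42827331 -0.28202918  0.03389527] [-0.801  0.616  1.838 -0.     0.686  0.163]
0 -0.014 [308 340]
0 0.014 [319 348]
-0.019 -0.014 [308 332]
-0.019 0.014 [319 339]
-0.07 -0.014 [307 309]
-0.07 0.014 [318 316]
```

View pics/s3.png

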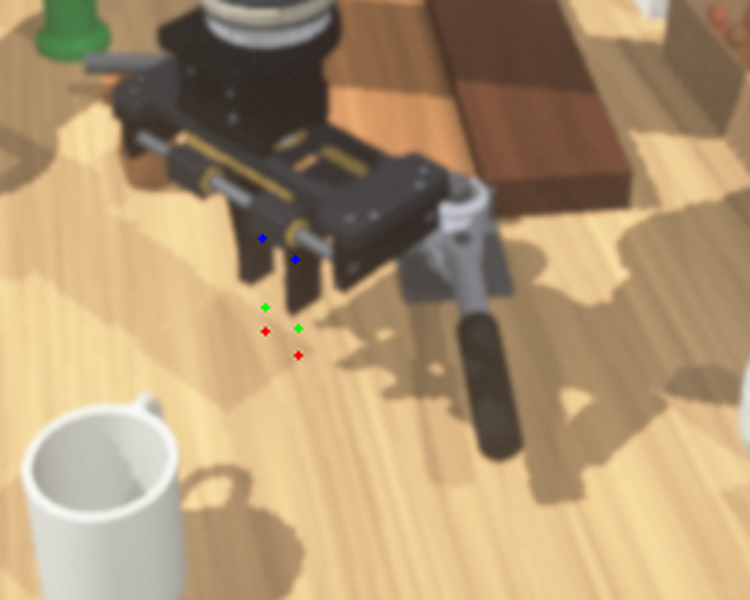

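```bash
python3 - <<'E'
from h import *
p=robot.camera('side')
Rm=R.from_quat([.141,.99,0,0]).as_matrix()
for y in (-.05,.05): print(px(p,np.array([.175,.6,.182])+Rm@np.array([0,y,0])))
for g in [(.551,-.198,.071),(.551,-.198,0),(.32,-.405,.085),(.32,-.405,0)]: print(px(p,g))
print(np.array(p['rvec']),np.array(p['tvec']))
o,p=wrist(); save(p,'w2'); print(np.array(p['intrinsics']),np.array(p['mount']).round(3))
for y in (-.014,.014): print(px(p,o['position']+R.from_quat(o['tool_rot']).as_matrix()@np.array([0,y,0])))
print(px(p,(.551,-.198,.071)),px(p,(.525,-.402,.049)),px(p,(.28,-.405,.085)))
E
```

```text
[173 120]
[184 109]
[370 290]
[369 319]
[254 384]
[259 423]
[ 2.10450262 -0.2000618   0.08957606] [-0.49143911  0.11919846  1.13388158]
[[344.57014946   0.         321.40083391]
 [  0.         344.57014946 238.92823938]
 [  0.           0.           1.        ]] [[ 0.002 -0.959 -0.285  0.079]
 [ 1.     0.001  0.002 -0.001]
 [-0.001 -0.285  0.959 -0.201]
 [ 0.     0.     0.     1.   ]]
[300 268]
[344 268]
[327 -48] [592 260] [348 578]
```

View pics/w2.png

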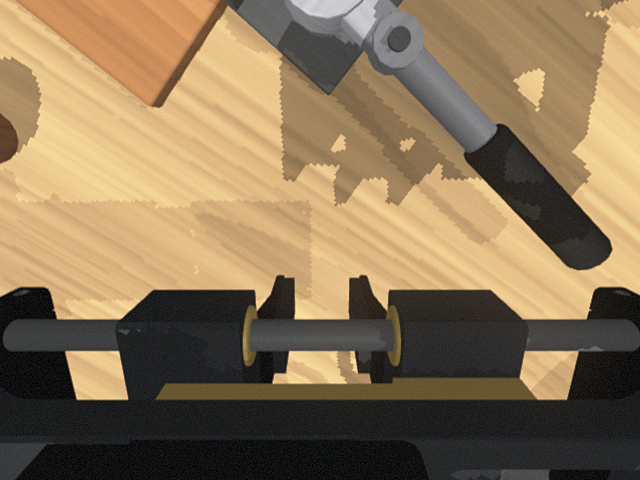

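The handle hasn't moved and the forces were near 0. In both views the visible fingertips sit about 35 mm above the reported TCP, so the fingers passed over the handle. I'll calibrate by touching the table gently.

Request:
servo_tool(rows=[0.36,0,0,0.008,0,0.36,0,0,0.008,0,0.36,0,0,0.005,0,0.36,0,0,0,0,0.36,0,0,0,0])

```text
time: 9.17
position: [0.4267, -0.2803, 0.012]
tool_rot: [0.954, 0.299, -0.0, -0.001]
ft_force: [0.1, -0.3, 0.1]
grip_width: 0.0281
grip_force: 0.0
```

Request:
servo_tool(rows=[0.36,0,0,0.004,0,0.36,0,0,0,0,0.36,0,0,0,0])

```text
time: 9.42
position: [0.4271, -0.2807, 0.0087]
tool_rot: [0.954, 0.299, -0.0, -0.0]
ft_force: [0.1, -0.1, -0.6]
grip_width: 0.028
grip_force: 0.0
```

Request:
servo_tool(rows=[0.36,0,0,0.004,0,0.36,0,0,0,0,0.36,0,0,0,0])

```text
time: 9.67
position: [0.4271, -0.2807, 0.0046]
tool_rot: [0.954, 0.299, -0.0, -0.0]
ft_force: [0.6, 0.9, -0.2]
grip_width: 0.0277
grip_force: 0.0
```

Request:
servo_tool(rows=[0.36,0,0,0.004,0,0.36,0,0,0,0,0.36,0,0,0.004,0,0.36,0,0,0,0])

```text
time: 10.0
position: [0.4269, -0.2805, -0.0038]
tool_rot: [0.954, 0.299, -0.0, -0.0]
ft_force: [0.1, 0.1, 0.3]
grip_width: 0.0281
grip_force: 0.0
```

Request:
servo_tool(rows=[0.36,0,0,0.004,0,0.36,0,0,0,0,0.36,0,0,0.004,0,0.36,0,0,0,0])

```text
time: 10.33
position: [0.4269, -0.2805, -0.0118]
tool_rot: [0.954, 0.298, -0.0, -0.0]
ft_force: [-0.3, -0.4, 0.2]
grip_width: 0.0276
grip_force: 0.0
```

Request:
servo_tool(rows=[0.36,0,0,0.004,0,0.36,0,0,0,0,0.36,0,0,0.004,0,0.36,0,0,0,0])

```text
time: 10.67
position: [0.4269, -0.2805, -0.0198]
tool_rot: [0.954, 0.299, -0.0, -0.0]
ft_force: [-0.9, 0.3, -0.5]
grip_width: 0.0277
grip_force: 0.0
```

Request:
servo_tool(rows=[0.36,0,0,0.004,0,0.36,0,0,0,0,0.36,0,0,0.003,0,0.36,0,0,0,0])

```text
time: 11.0
position: [0.427, -0.2806, -0.0267]
tool_rot: [0.954, 0.299, -0.0, -0.0]
ft_force: [0.4, -0.3, -0.2]
grip_width: 0.0278
grip_force: 0.0
```

Request:
servo_tool(rows=[0.36,0,0,0.003,0,0.36,0,0,0,0])

```text
time: 11.17
position: [0.427, -0.2806, -0.0296]
tool_rot: [0.954, 0.299, -0.0, -0.0]
ft_force: [-0.7, 0.6, -0.5]
grip_width: 0.0278
grip_force: 0.0
```

```bash
python3 - <<'E'
from h import *
o=robot.get_obs(); p=robot.camera('side'); t=o['position']; print(t,o['ft_force'])
Rm=R.from_quat(o['tool_rot']).as_matrix()
im=p['pixels'][:,:,::-1].copy()
for y in (-.014,.014):
    u=px(p,t+Rm@np.array([0,y,-.035])); print(u); cv2.circle(im,tuple(map(int,u)),1,(0,0,255),-1)
cv2.imwrite('pics/s4.png',cv2.resize(im[270:390,240:390],(750,600),interpolation=cv2.INTER_CUBIC))
E
```

```text
[ 0.42700906 -0.28059022 -0.02963319] [-0.6534376   0.5614191  -0.49284402]
[308 352]
[319 359]
```

View pics/s4.png

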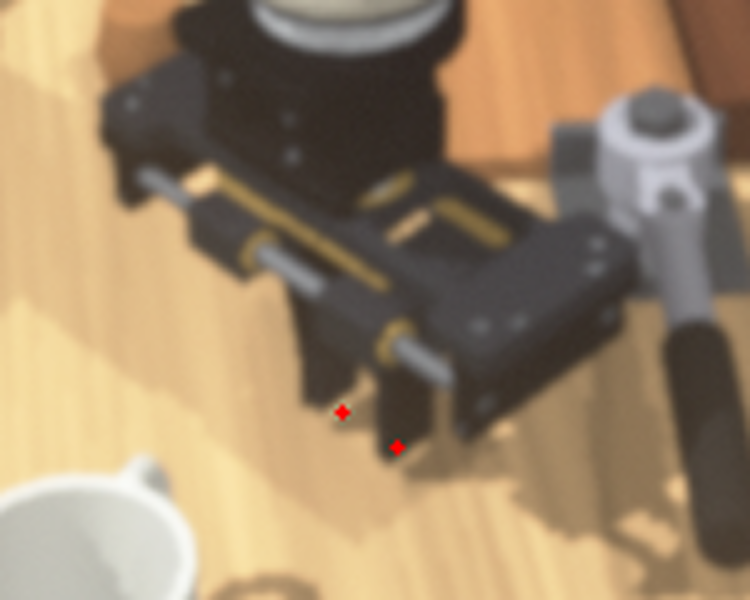

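The side crop shows the fingertips at (320,405) and (400,455), next to my markers, which assume a 35 mm offset. One more short touch to confirm it.

Request:
servo_tool(rows=[0.36,0,0,0.002,0,0.36,0,0,0,0])

```text
time: 11.38
position: [0.4271, -0.2807, -0.0315]
tool_rot: [0.954, 0.299, -0.0, -0.0]
ft_force: [-0.8, -0.3, 0.3]
grip_width: 0.028
grip_force: 0.0
```

Request:
servo_tool(rows=[0.36,0,0,0.002,0,0.36,0,0,0,0])

```text
time: 11.55
position: [0.4271, -0.2807, -0.0335]
tool_rot: [0.954, 0.299, -0.0, -0.0]
ft_force: [0.0, 0.5, 0.8]
grip_width: 0.0278
grip_force: 0.0
```

Request:
servo_tool(rows=[0.36,0,0,0.002,0,0.36,0,0,0,0])

```text
time: 11.72
position: [0.4271, -0.2806, -0.0355]
tool_rot: [0.954, 0.299, -0.0, -0.0]
ft_force: [0.4, -0.6, 0.1]
grip_width: 0.0278
grip_force: 0.0
```

Request:
servo_tool(rows=[0.36,0,0,0.002,0,0.36,0,0,0,0])

```text
time: 11.88
position: [0.4271, -0.2806, -0.0375]
tool_rot: [0.954, 0.299, -0.0, -0.0]
ft_force: [0.3, 0.4, -0.6]
grip_width: 0.0276
grip_force: 0.0
```

Request:
servo_tool(rows=[0.36,0,0,0.002,0,0.36,0,0,0,0])

```text
time: 12.05
position: [0.4272, -0.2808, -0.0393]
tool_rot: [0.954, 0.299, 0.0, 0.0]
ft_force: [-0.3, -0.2, -0.4]
grip_width: 0.0276
grip_force: 0.0
```

Request:
servo_tool(rows=[0.36,0,0,0.002,0,0.36,0,0,0,0])

```text
time: 12.22
position: [0.4273, -0.2808, -0.0394]
tool_rot: [0.954, 0.299, 0.0, 0.0]
ft_force: [-2.7, 1.8, 16.8]
grip_width: 0.0277
grip_force: 8.2
```

Request:
servo_tool(rows=[0.36,0,0,0.002,0,0.36,0,0,0,0])

```text
time: 12.38
position: [0.4273, -0.2808, -0.0395]
tool_rot: [0.954, 0.299, 0.0, 0.001]
ft_force: [-3.5, 2.9, 33.4]
grip_width: 0.0277
grip_force: 16.4
```

The table contact is at a reported z of -0.0393, so true tip z = reported z + 39 mm. I'll lift, go back along the arc, and straddle the handle at the correct height.

Request:
servo_tool(rows=[0.36,0,0,-0.026,0,0.36,0,0,-0.026,0,-1,0,0,-0.026,0,-1,0,0,-0.026,0,-1,0,0,-0.01,0])

```text
time: 12.8
position: [0.4285, -0.282, 0.0737]
tool_rot: [0.954, 0.299, 0.001, 0.002]
ft_force: [0.5, -0.4, -0.1]
grip_width: 0.0406
grip_force: 0.0
```

Request:
servo_tool(rows=[-1,0.0008,0.0154,0,-6,-1,0.0008,0.0154,0,-6,-1,0.0008,0.0154,0,-6,-1,0.0008,0.0154,0,-6,-1,0.0008,0.0154,0,-6])

```text
time: 13.22
position: [0.4854, -0.3304, 0.07]
tool_rot: [0.843, 0.537, -0.0, -0.001]
ft_force: [-0.7, 0.1, 0.1]
grip_width: 0.0736
grip_force: 0.0
```

Request:
servo_tool(rows=[-1,0.0008,0.0154,0,-6,-1,0.0008,0.0154,0,-6,-1,0.0008,0.0154,0,-6,-1,0,0,0,0,-1,0,0,0,0])

```text
time: 13.63
position: [0.5292, -0.3425, 0.0697]
tool_rot: [0.751, 0.66, -0.0, -0.001]
ft_force: [0.0, 0.4, 0.6]
grip_width: 0.087
grip_force: 0.0
```

```bash
python3 wr.py
```

```text
[ 0.5292 -0.3425  0.0697] r 0.1461 cw from -y 8.57 alpha -7.37 [0.  0.4 0.6] 0.08704652000709352
bend est if seated -1.4345764652465527
side handle_end [ 0.526 -0.404  0.048] 0.72 cw 7.0 r 0.208
```

Request:
servo_tool(rows=[-1,0,0.0035,0.026,0,-1,0,0,0.026,0,-1,0,0,0.0267,0,0.36,0,0,0,0,0.36,0,0,0,0])

```text
time: 14.25
position: [0.5314, -0.3423, -0.0091]
tool_rot: [0.751, 0.661, -0.0, -0.002]
ft_force: [-0.6, 0.5, 0.0]
grip_width: 0.08
grip_force: 0.0
```

Request:
servo_tool(rows=[0.36,0,0,0,0,0.36,0,0,0,0,0.36,0,0,0,0,0.36,0,0,0,0,0.36,0,0,0,0])

```text
time: 14.67
position: [0.5336, -0.3439, -0.0068]
tool_rot: [0.75, 0.661, 0.0, 0.001]
ft_force: [0.2, 0.5, 0.7]
grip_width: 0.0482
grip_force: 0.0
```

Request:
servo_tool(rows=[0.36,0,0,0,0,0.36,0,0,0,0,0.36,0,0,0,0,0.36,0,0,0,0,0.36,0,0,0,0])

```text
time: 15.08
position: [0.533, -0.3434, -0.008]
tool_rot: [0.75, 0.661, -0.0, -0.0]
ft_force: [-0.1, 0.0, 0.3]
grip_width: 0.0288
grip_force: 0.0
```

Request:
servo_tool(rows=[0.36,0.0003,-0.0077,0,3,0.36,0.0003,-0.0077,0,3,0.36,0.0003,-0.0077,0,3,0.36,0.0003,-0.0077,0,3,0.36,0,0,0,0])

```text
time: 15.5
position: [0.5022, -0.3356, -0.008]
tool_rot: [0.816, 0.578, -0.0, -0.001]
ft_force: [0.8, 0.9, -1.2]
grip_width: 0.0281
grip_force: 0.0
```

```bash
python3 wr.py
```

```text
[ 0.5022 -0.3356 -0.008 ] r 0.146 cw from -y 19.54 alpha -19.33 [ 0.8  0.9 -1.2] 0.028141139189314088
bend est if seated -1.2275094901336683
side handle_end [ 0.483 -0.393  0.047] 0.65 cw 19.2 r 0.207
side handle_end [0.545 0.249 0.002] 0.5 cw 179.3 r 0.447
```

The handle is following now. Continuing the arc to about 67°.

Request:
servo_tool(rows=[0.36,0.0008,-0.0154,0,6,0.36,0.0008,-0.0154,0,6,0.36,0.0008,-0.0154,0,6,0.36,0.0008,-0.0154,0,6,0.36,0,0,0,0])

```text
time: 16.12
position: [0.4486, -0.3019, -0.0081]
tool_rot: [0.918, 0.396, -0.001, -0.002]
ft_force: [-0.0, 0.1, -0.7]
grip_width: 0.0276
grip_force: 0.0
```

Request:
servo_tool(rows=[0.36,0.0008,-0.0154,0,6,0.36,0.0008,-0.0154,0,6,0.36,0.0008,-0.0154,0,6,0.36,0.0008,-0.0154,0,6,0.36,0,0,0,0])

```text
time: 16.53
position: [0.4146, -0.2516, -0.0081]
tool_rot: [0.98, 0.198, -0.001, -0.002]
ft_force: [-0.4, -0.0, 0.4]
grip_width: 0.0278
grip_force: 0.0
```

```bash
python3 wr.py
```

```text
[ 0.4146 -0.2516 -0.0081] r 0.1465 cw from -y 68.55 alpha -67.13 [-0.4 -0.   0.4] 0.027786892297738282
bend est if seated -0.11202512887501315
side handle_end [ 0.363 -0.28   0.047] 0.95 cw 66.6 r 0.205
```

Request:
servo_tool(rows=[0.36,0.0001,-0.005,0,2,0.36,0.0001,-0.005,0,2,0.36,0,0,0,0,0.36,0,0,0,0])

```text
time: 17.07
position: [0.4132, -0.2455, -0.0079]
tool_rot: [0.986, 0.164, 0.0, 0.001]
ft_force: [-0.5, 0.4, 0.3]
grip_width: 0.0279
grip_force: 0.0
```

Request:
servo_tool(rows=[0.36,0.0001,-0.004,0,1.5,0.36,0,0,0,0,0.36,0,0,0,0])

```text
time: 17.32
position: [0.4119, -0.2415, -0.0079]
tool_rot: [0.989, 0.151, 0.0, 0.0]
ft_force: [1.4, -0.7, -0.1]
grip_width: 0.0278
grip_force: 0.3
```

Request:
servo_tool(rows=[0.36,0.0001,-0.004,0,2,0.36,0,0,0,0,0.36,0,0,0,0])

```text
time: 17.57
position: [0.4104, -0.2372, -0.0079]
tool_rot: [0.991, 0.133, 0.0, 0.0]
ft_force: [0.5, -0.4, 0.3]
grip_width: 0.0275
grip_force: 0.3
```

```bash
python3 wr.py
```

```text
[ 0.4104 -0.2372 -0.0079] r 0.146 cw from -y 74.43 alpha -74.67 [ 0.5 -0.4  0.3] 0.027489083756932486
bend est if seated 0.036118463230998765
top handle_end [ 0.601  0.015 -0.   ] 0.38 cw -166.8 r 0.218
side handle_end [ 0.355 -0.257  0.046] 0.67 cw 73.3 r 0.204
```

Request:
servo_tool(rows=[0.36,0.0001,-0.003,0,1.5,0.36,0,0,0,0,0.36,0,0,0,0])

```text
time: 18.02
position: [0.4107, -0.2365, -0.0077]
tool_rot: [0.993, 0.12, 0.001, 0.002]
ft_force: [-0.9, -6.2, -0.8]
grip_width: 0.0281
grip_force: 2.6
```

Request:
servo_tool(rows=[0.36,0.0001,-0.003,0,1.5,0.36,0,0,0,0,0.36,0,0,0,0])

```text
time: 18.27
position: [0.4111, -0.2356, -0.0076]
tool_rot: [0.994, 0.108, 0.002, 0.004]
ft_force: [-2.4, -11.1, -2.6]
grip_width: 0.0293
grip_force: 4.8
```

Request:
servo_tool(rows=[0.36,0.0001,-0.003,0,1.5,0.36,0,0,0,0,0.36,0,0,0,0])

```text
time: 18.52
position: [0.411, -0.2329, -0.0075]
tool_rot: [0.996, 0.094, 0.002, 0.004]
ft_force: [-0.5, -11.9, -2.4]
grip_width: 0.0352
grip_force: 4.8
```

It seated at about 74°, and it now yields at about 11.5 N. The grip needs to be firmer so the finger doesn't give.

Request:
servo_tool(rows=[0.36,0,0,0,0,0.36,0,0,0,0,0.36,0,0,0,0], newtons=40)

```text
time: 18.77
position: [0.4104, -0.2331, -0.0076]
tool_rot: [0.996, 0.095, 0.002, 0.004]
ft_force: [-4.1, -11.8, -3.0]
grip_width: 0.0283
grip_force: 5.4
```

Request:
servo_tool(rows=[0.36,0.0002,-0.004,0,2.2,0.36,0.0002,-0.004,0,2.2,0.36,0,0,0,0,0.36,0,0,0,0])

```text
time: 19.1
position: [0.4085, -0.2238, -0.0077]
tool_rot: [0.998, 0.056, 0.001, 0.003]
ft_force: [-4.1, -10.2, -1.5]
grip_width: 0.0284
grip_force: 4.6
```

```bash
python3 wr.py; python3 - <<'E'
from h import *
o,p=wrist(); save(p,'w5')
E
```

```text
[ 0.4085 -0.2238 -0.0077] r 0.1448 cw from -y 79.74 alpha -83.56 [ -4.1 -10.2  -1.5] 0.028368039222208447
bend est if seated 0.17036571488778263
side handle_end [ 0.351 -0.24   0.048] 0.75 cw 78.1 r 0.204
```

View pics/w5.png

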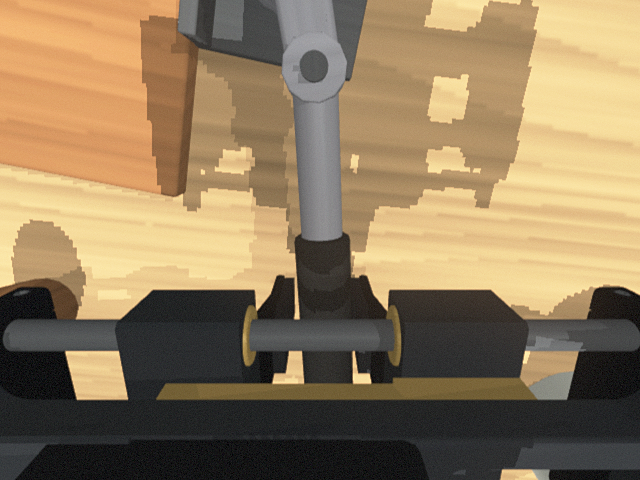

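The wrist view shows the bend at the pin (314,65), roughly 0.15–0.17 rad so far. I'll push about 0.1 rad further.

Request:
servo_tool(rows=[0.36,0.0002,-0.005,0,2.8,0.36,0.0002,-0.005,0,2.8,0.36,0,0,0,0,0.36,0,0,0,0])

```text
time: 19.68
position: [0.4077, -0.213, -0.0077]
tool_rot: [1.0, 0.007, 0.001, 0.002]
ft_force: [-3.6, -8.0, -1.5]
grip_width: 0.0279
grip_force: 4.2
```

```bash
python3 wr.py; python3 - <<'E'
from h import *
o,p=wrist(); save(p,'w6')
cv2.imwrite('pics/w6c.png',cv2.resize(p['pixels'][0:300,200:440,::-1],(480,600)))
E
```

```text
[ 0.4077 -0.213  -0.0077] r 0.1441 cw from -y 84.03 alpha -89.16 [-3.6 -8.  -1.5] 0.027912656745667265
bend est if seated 0.2784175932076782
side handle_end [ 0.352 -0.22   0.046] 0.66 cw 83.7 r 0.201
side handle_end [ 0.303  0.41  -0.001] 0.63 cw 157.8 r 0.657
```

View pics/w6c.png

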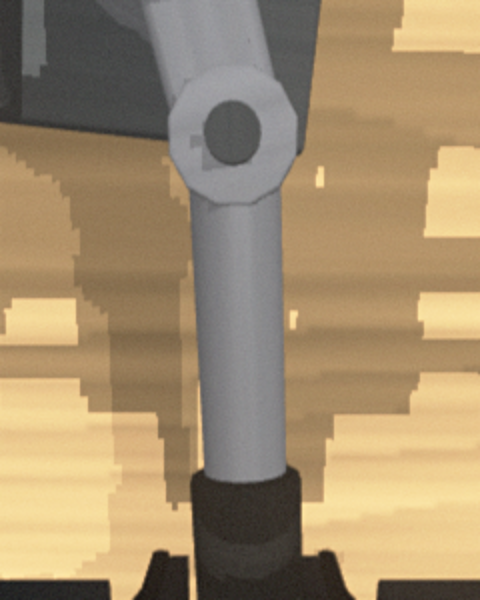

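```bash
cat >> h.py <<'E'
def back(p,u,z):
    K=np.array(p['intrinsics']); Rm=cv2.Rodrigues(np.array(p['rvec']))[0]; c=-Rm.T@p['tvec']
    d=Rm.T@np.linalg.inv(K)@np.array([*u,1.]); return c+d*(z-c[2])/d[2]
E
python3 - <<'E'
from h import *
o,p=wrist()
a=back(p,(316,66),.06)
for u in [(317.5,100),(322.5,235)]:
    e=back(p,u,.058); w=e-a; print(e.round(4),np.degrees(np.arctan2(-w[0],-w[1])))
c=back(p,(290,2),.06);w=a-c;print(a.round(4),np.degrees(np.arctan2(-w[0],-w[1])))
b=np.array([.551,-.198]);w=a[:2]-b;print('bolt-pin',np.hypot(*w),np.degrees(np.arctan2(-w[0],-w[1])))
g=cv2.cvtColor(p['pixels'],cv2.COLOR_RGB2GRAY)
for c in ['top','side']:
    q=robot.camera(c)
    for n in ['stage','back_row','front_row','bolt_axis']:
        for d in robot.place_of(q,n)[:1]: print(n,np.round(d['at'],4))
E
```

```text
[ 0.4985 -0.2092  0.058 ] 86.54574877591216
[ 0.4473 -0.2119  0.058 ] 86.89889004180827
[ 0.5094 -0.2085  0.06  ] 65.17345683635774
bolt-pin 0.04289277731288941 75.7809747285357
stage [ 0.602   0.0166 -0.001 ]
back_row [0.6523 0.0093 0.0335]
front_row [0.5282 0.021  0.0186]
bolt_axis [0.5293 0.0193 0.0139]
stage [0.6029 0.0115 0.    ]
back_row [0.6488 0.0092 0.0353]
front_row [0.5283 0.0185 0.0153]
bolt_axis [ 0.5492 -0.2     0.0495]
```

The bend is about 0.23 rad. I'll add a few mm for margin, then back off and release.

Request:
servo_tool(rows=[0.36,0,-0.004,0,1.5,0.36,0,0,0,0,0.36,0,0.004,0,0,-1,0,0.002,0,0,-1,0,0,0,0])

```text
time: 20.9
position: [0.4065, -0.2122, -0.008]
tool_rot: [1.0, -0.007, -0.0, -0.0]
ft_force: [0.2, 0.3, 0.0]
grip_width: 0.0351
grip_force: 0.0
```

Request:
servo_tool(rows=[-1,0,0,0,0,-1,0,0,0,0,-1,0,0,0,0,-1,0,0,0,0,-1,0,0,0,0])

```text
time: 21.32
position: [0.4067, -0.2118, -0.008]
tool_rot: [1.0, -0.006, -0.0, -0.0]
ft_force: [0.6, 0.1, 0.4]
grip_width: 0.0663
grip_force: 0.0
```

Request:
servo_tool(rows=[-1,0,0,-0.01,0,-1,0,0,-0.03,0,-1,0,0,-0.04,0,-1,0,0,-0.04,0,-1,0,0,-0.04,0])

```text
time: 21.73
position: [0.406, -0.2114, 0.1535]
tool_rot: [1.0, -0.007, -0.001, -0.001]
ft_force: [1.5, -0.3, 0.8]
grip_width: 0.0865
grip_force: 0.0
```

Request:
servo_tool(rows=[-1,0,0,-0.04,0,-1,0,0,0,0])

```text
time: 21.9
position: [0.4109, -0.2154, 0.1992]
tool_rot: [1.0, -0.006, 0.006, 0.005]
ft_force: [0.5, 0.0, 1.6]
grip_width: 0.087
grip_force: 0.0
```

```bash
python3 wr.py; python3 - <<'E'
from h import *
o,p=wrist(); save(p,'w7')
E
```

```text
[ 0.4109 -0.2154  0.1992] r 0.1411 cw from -y 82.92 alpha -90.73 [0.5 0.  1.6] 0.08698023952141529
bend est if seated 0.252987149220566
side handle_end [ 0.349 -0.22   0.047] 0.74 cw 83.8 r 0.203
```

View pics/w7.png

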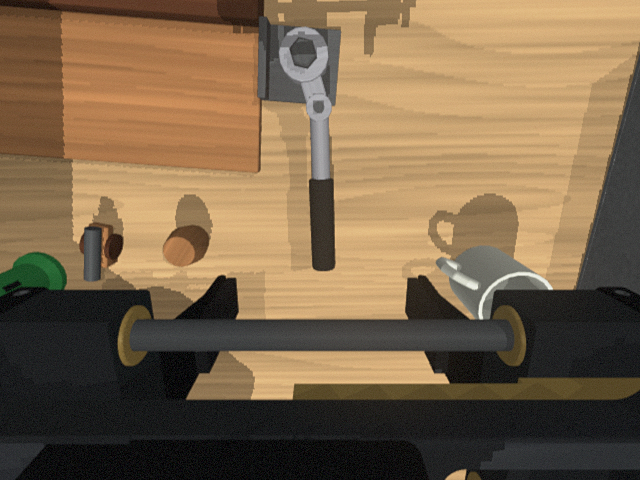

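The wrist view shows bolt (303,53), pin (319,106) and end (323,270), a bend of about 0.27 rad, so the wrench has tripped safely. Next is the nearer grey tower.

Request:
servo_tool(rows=[-1,0.01,-0.03,0,0,-1,0.01,-0.03,0,0,-1,0.01,-0.03,0,0,-1,0.01,-0.03,0,0,-1,0.01,-0.03,0,0])

```text
time: 22.57
position: [0.4575, -0.0609, 0.1899]
tool_rot: [1.0, -0.007, -0.002, -0.001]
ft_force: [0.9, 0.1, 1.0]
grip_width: 0.0875
grip_force: 0.0
```

Request:
servo_tool(rows=[-1,0,-0.03,0,0,-1,0,-0.03,0,0,-1,-0.01,-0.03,0,0,-1,-0.01,-0.03,0,0,-1,-0.01,-0.03,0,0])

```text
time: 22.98
position: [0.4286, 0.089, 0.1899]
tool_rot: [1.0, -0.007, -0.003, -0.0]
ft_force: [-0.2, 0.1, 0.6]
grip_width: 0.087
grip_force: 0.0
```

Request:
servo_tool(rows=[-1,-0.01,-0.03,0,0,-1,-0.01,-0.03,0,0,-1,-0.01,-0.03,0,0,-1,-0.01,-0.03,0,0,-1,-0.01,-0.03,0,0])

```text
time: 23.4
position: [0.3805, 0.2391, 0.19]
tool_rot: [1.0, -0.007, -0.002, 0.001]
ft_force: [1.8, -0.6, 0.4]
grip_width: 0.0872
grip_force: 0.0
```

Request:
servo_tool(rows=[-1,0,-0.012,0,0,-1,0,0,0,0,-1,0,0,0,0])

```text
time: 23.65
position: [0.3816, 0.2502, 0.1904]
tool_rot: [1.0, -0.006, -0.002, 0.001]
ft_force: [-0.8, -0.2, 0.6]
grip_width: 0.0872
grip_force: 0.0
```

```bash
cat > look.py <<'E'
from h import *
import sys
o,p=wrist(); save(p,sys.argv[1]); print(o['position'].round(4),alpha(o).round(2))
for n in sys.argv[2:]:
    for d in robot.place_of(p,n)[:5]: print(n,np.round(d['at'],4),round(d['score'],2),px(p,d['at']),'dx,dy tool',(R.from_quat(o['tool_rot']).as_matrix().T@(np.array(d['at'])-o['position']))[:2].round(4))
E
python3 look.py w8 tower0 knight0
```

```text
[0.3816 0.2502 0.1904] -90.64
tower0 [0.3245 0.1341 0.0015] 0.96 [419 253] dx,dy tool [-0.0551  0.1163]
tower0 [ 0.5497  0.2469 -0.0017] 0.94 [323  44] dx,dy tool [0.1688 0.001 ]
tower0 [0.373  0.2459 0.001 ] 0.85 [325 215] dx,dy tool [-0.0079  0.004 ]
knight0 [4.500e-01 4.607e-01 3.000e-04] 0.93 [128 148] dx,dy tool [ 0.0667 -0.2116]
knight0 [0.4262 0.353  0.0028] 0.91 [228 169] dx,dy tool [ 0.0441 -0.1037]
knight0 [0.5519 0.3577 0.0055] 0.87 [212  41] dx,dy tool [ 0.1697 -0.1098]
knight0 [0.5158 0.4604 0.0045] 0.68 [115  81] dx,dy tool [ 0.1325 -0.2121]
```

View pics/w8.png

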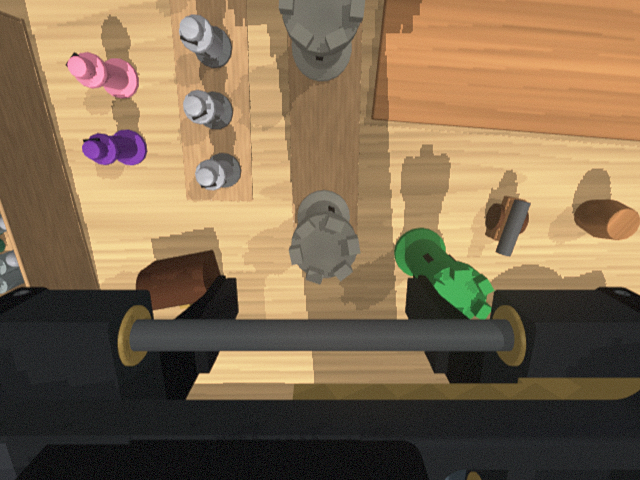

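The nearer grey tower is at (323,235) and the green look-alike is clear at (440,265). Descending and gripping.

Request:
servo_tool(rows=[-1,-0.01,0.002,0.03,0,-1,0,0,0.04,0,-1,0,0,0.04,0,-1,0,0,0.04,0,-1,0,0,0.006,0], newtons=30)

```text
time: 24.22
position: [0.3687, 0.2455, 0.0305]
tool_rot: [1.0, -0.008, -0.006, 0.002]
ft_force: [-0.2, -0.2, -0.1]
grip_width: 0.0867
grip_force: 0.0
```

Request:
servo_tool(rows=[0.3,0,0,0,0,0.3,0,0,0,0,0.3,0,0,0,0,0.3,0,0,0,0,0.3,0,0,0,0])

```text
time: 24.63
position: [0.3744, 0.2489, 0.0382]
tool_rot: [1.0, -0.007, 0.002, -0.001]
ft_force: [0.5, 0.2, 0.7]
grip_width: 0.0616
grip_force: 0.0
```

Request:
servo_tool(rows=[0.3,0,0,0,0,0.3,0,0,0,0,0.3,0,0,0,0,0.3,0,0,0,0,0.3,0,0,0,0])

```text
time: 25.05
position: [0.374, 0.2487, 0.0376]
tool_rot: [1.0, -0.006, 0.002, -0.0]
ft_force: [-0.7, -1.9, 9.5]
grip_width: 0.0553
grip_force: 30.0
```

Request:
servo_tool(rows=[0.3,0,0,-0.01,0,0.3,0,0,-0.02,0,0.3,0,0,-0.03,0,0.3,0,0,-0.03,0,0.3,0,0,-0.03,0])

```text
time: 25.47
position: [0.3718, 0.2481, 0.1574]
tool_rot: [1.0, -0.007, -0.001, 0.0]
ft_force: [1.2, 0.9, -3.2]
grip_width: 0.0546
grip_force: 30.0
```

```bash
python3 - <<'E'
from h import *
o=robot.get_obs(); print(o['position'],o['grip_width'],o['grip_force'])
p=robot.camera('side'); save(p,'s9')
for d in robot.place_of(p,'tower0'): print(np.round(d['at'],3),d['score'],px(p,d['at']))
E
```

```text
[0.37180947 0.24814773 0.15736498] 0.05455543570647143 29.995898231863976
[0.364 0.25  0.121] 0.89 [253 177]
[0.544 0.25  0.002] 0.74 [325 212]
[0.324 0.134 0.001] 0.66 [244 244]
```

It gripped at the crown (55 mm) and the lift is secure. Carrying it to the right half of the back tier.

Request:
servo_tool(rows=[0.3,0.0232,0.0255,0,0,0.3,0.0232,0.0255,0,0,0.3,0.0232,0.0255,0,0,0.3,0.0232,0.0255,0,0,0.3,0.0232,0.0255,0,0])

```text
time: 25.98
position: [0.4866, 0.1181, 0.1549]
tool_rot: [1.0, -0.006, -0.001, -0.0]
ft_force: [0.6, 1.0, -1.8]
grip_width: 0.0547
grip_force: 30.0
```

Request:
servo_tool(rows=[0.3,0.0232,0.0255,0,0,0.3,0.0232,0.0255,0,0,0.3,0.0232,0.0255,0,0,0.3,0.0232,0.0255,0,0,0.3,0.0232,0.0255,0,0])

```text
time: 26.4
position: [0.6009, -0.0108, 0.1542]
tool_rot: [1.0, -0.007, -0.002, -0.0]
ft_force: [-0.0, 0.8, -2.4]
grip_width: 0.055
grip_force: 30.0
```

Request:
servo_tool(rows=[0.3,0.0232,0.0255,0,0,0.3,0.0232,0.0255,0,0,0.3,0,0,0,0,0.3,0,0,0,0])

```text
time: 26.73
position: [0.647, -0.0629, 0.1538]
tool_rot: [1.0, -0.008, -0.001, -0.0]
ft_force: [-1.4, 0.4, -2.5]
grip_width: 0.0549
grip_force: 30.0
```

```bash
cat > st.py <<'E'
from h import *
import sys
S=np.array([.602,.013]); yw=np.radians(-4.4); X=np.array([np.cos(yw),np.sin(yw)]); Y=np.array([-np.sin(yw),np.cos(yw)])
o=robot.get_obs(); print('tcp',o['position'].round(4),'alpha',alpha(o).round(1),'w',o['grip_width'].round(4),o['grip_force'],'stage xy',((o['position'][:2]-S)@np.c_[X,Y]).round(3))
for c in ['top','side']:
    p=robot.camera(c); save(p,'last_'+c)
    for n in sys.argv[1:]:
        for d in robot.place_of(p,n):
            if d['score']>.35: a=np.array(d['at']);print(c,n,a.round(3),round(d['score'],2),px(p,a),'stage',((a[:2]-S)@np.c_[X,Y]).round(3))
E
python3 st.py tower0
```

```text
Traceback (most recent call last):
  File "st.py", line 4, in <module>
    o=robot.get_obs(); print('tcp',o['position'].round(4),'alpha',alpha(o).round(1),'w',o['grip_width'].round(4),o['grip_force'],'stage xy',((o['position'][:2]-S)@np.c_[X,Y]).round(3))
                                                                                        ^^^^^^^^^^^^^^^^^^^^^
AttributeError: 'float' object has no attribute 'round'
```

```bash
sed -i "s/o\['grip_width'\].round(4)/round(float(o['grip_width']),4)/" st.py; python3 st.py tower0
```

```text
tcp [ 0.647  -0.0629  0.1538] alpha -90.9 w 0.0549 29.995131120085716 stage xy [ 0.051 -0.072]
top tower0 [0.545 0.246 0.003] 0.77 [212 216] stage [-0.075  0.228]
top tower0 [ 0.644 -0.063  0.12 ] 0.49 [346 165] stage [ 0.048 -0.072]
side tower0 [ 0.64  -0.062  0.12 ] 0.85 [396 227] stage [ 0.044 -0.072]
side tower0 [0.546 0.251 0.001] 0.83 [325 212] stage [-0.074  0.233]
side tower0 [0.324 0.134 0.004] 0.74 [243 243] stage [-0.286  0.099]
```

Request:
servo_tool(rows=[0.3,0.004,0,0.02,0,0.3,0,0,0.025,0,0.3,0,0,0.025,0,0.3,0,0,0.006,0,0.3,0,0,0,0])

```text
time: 27.35
position: [0.6483, -0.0597, 0.0777]
tool_rot: [1.0, -0.006, -0.003, -0.001]
ft_force: [0.2, -0.4, -2.2]
grip_width: 0.0551
grip_force: 30.0
```

Request:
servo_tool(rows=[0.3,0,0,0.003,0,0.3,0,0,0,0,0.3,0,0,0,0])

```text
time: 27.6
position: [0.6523, -0.0615, 0.0787]
tool_rot: [1.0, -0.006, 0.001, 0.0]
ft_force: [0.1, -0.2, -1.3]
grip_width: 0.0547
grip_force: 30.0
```

Request:
servo_tool(rows=[0.3,0,0,0.002,0,0.3,0,0,0,0,0.3,0,0,0,0])

```text
time: 27.85
position: [0.6513, -0.0615, 0.0756]
tool_rot: [1.0, -0.007, 0.0, 0.0]
ft_force: [-0.0, -0.5, -2.0]
grip_width: 0.0547
grip_force: 30.0
```

Request:
servo_tool(rows=[0.3,0,0,0.002,0,0.3,0,0,0,0,0.3,0,0,0,0])

```text
time: 28.1
position: [0.651, -0.0613, 0.0729]
tool_rot: [1.0, -0.007, -0.0, -0.0]
ft_force: [0.3, 0.8, -2.1]
grip_width: 0.0547
grip_force: 30.0
```

Request:
servo_tool(rows=[0.3,0,0,0.002,0,0.3,0,0,0,0,0.3,0,0,0,0])

```text
time: 28.35
position: [0.6511, -0.0614, 0.0709]
tool_rot: [1.0, -0.007, -0.0, -0.0]
ft_force: [-0.9, -0.4, -1.6]
grip_width: 0.055
grip_force: 30.0
```

Request:
servo_tool(rows=[0.3,0,0,0.0015,0,0.3,0,0,0,0,0.3,0,0,0,0])

```text
time: 28.6
position: [0.6519, -0.0615, 0.0708]
tool_rot: [1.0, -0.007, 0.001, 0.0]
ft_force: [0.3, 0.1, 4.5]
grip_width: 0.0548
grip_force: 30.0
```

Request:
servo_tool(rows=[0.3,0,0,0.0015,0,0.3,0,0,0,0,0.3,0,0,0,0])

```text
time: 28.85
position: [0.6524, -0.0616, 0.0707]
tool_rot: [1.0, -0.007, 0.002, 0.0]
ft_force: [-2.9, 0.4, 11.2]
grip_width: 0.0544
grip_force: 30.0
```

Contact. Releasing, lifting, and looking.

Request:
servo_tool(rows=[-1,0,0,-0.002,0,-1,0,0,0,0,-1,0,0,0,0,-1,0,0,0,0,-1,0,0,0,0])

```text
time: 29.27
position: [0.6508, -0.0613, 0.0695]
tool_rot: [1.0, -0.007, -0.0, -0.0]
ft_force: [-0.3, -0.2, 0.3]
grip_width: 0.0805
grip_force: 0.0
```

Request:
servo_tool(rows=[-1,0,0,0,0,-1,0,0,0,0,-1,0,0,-0.02,0,-1,0,0,-0.03,0,-1,0,0,-0.035,0])

```text
time: 29.68
position: [0.6492, -0.0609, 0.1535]
tool_rot: [1.0, -0.007, -0.003, -0.001]
ft_force: [0.9, 0.5, -0.1]
grip_width: 0.0866
grip_force: 0.0
```

Request:
servo_tool(rows=[-1,0,0,-0.035,0,-1,0,0,0,0])

```text
time: 29.85
position: [0.6565, -0.0626, 0.1983]
tool_rot: [1.0, -0.007, 0.008, 0.002]
ft_force: [0.7, -0.2, 1.7]
grip_width: 0.0868
grip_force: 0.0
```

```bash
python3 st.py tower0 knight0
```

```text
tcp [ 0.6565 -0.0626  0.1983] alpha -90.8 w 0.0868 0.0 stage xy [ 0.06  -0.071]
top tower0 [0.547 0.25  0.003] 0.85 [210 215] stage [-0.073  0.232]
top tower0 [ 0.649 -0.062  0.036] 0.58 [343 170] stage [ 0.052 -0.071]
top tower0 [ 0.328  0.138 -0.002] 0.57 [258 308] stage [-0.283  0.103]
top knight0 [0.525 0.33  0.001] 0.83 [176 224] stage [-0.101  0.31 ]
top knight0 [0.422 0.361 0.003] 0.8 [162 268] stage [-0.206  0.333]
top knight0 [0.489 0.362 0.   ] 0.78 [162 240] stage [-0.14   0.339]
top knight0 [0.451 0.458 0.005] 0.62 [120 256] stage [-0.184  0.432]
top knight0 [ 0.52   0.46  -0.003] 0.5 [121 227] stage [-0.117  0.44 ]
side tower0 [0.324 0.132 0.001] 0.97 [244 244] stage [-0.286  0.097]
side tower0 [ 0.646 -0.06   0.033] 0.9 [397 261] stage [ 0.049 -0.07 ]
side tower0 [0.543 0.251 0.   ] 0.64 [324 212] stage [-0.077  0.232]
side knight0 [0.483 0.361 0.003] 0.8 [297 195] stage [-0.145  0.338]
side knight0 [0.612 0.37  0.004] 0.75 [341 189] stage [-0.017  0.356]
side knight0 [0.449 0.462 0.   ] 0.64 [280 182] stage [-0.187  0.436]
side knight0 [ 0.518  0.46  -0.004] 0.61 [304 182] stage [-0.118  0.439]
side knight0 [0.525 0.334 0.002] 0.57 [313 198] stage [-0.101  0.315]
side knight0 [0.427 0.356 0.004] 0.5 [277 198] stage [-0.2    0.329]
```

Tower A stands at stage (0.050,-0.071). One knight was knocked to (0.525,0.332), which I've noted. Next, tower B.

Request:
servo_tool(rows=[-1,-0.0109,-0.031,0,0,-1,-0.0109,-0.031,0,0,-1,-0.0109,-0.031,0,0,-1,-0.0109,-0.031,0,0,-1,-0.0109,-0.031,0,0])

```text
time: 30.57
position: [0.5971, 0.0955, 0.1883]
tool_rot: [1.0, -0.007, -0.002, -0.0]
ft_force: [0.5, -0.5, -0.3]
grip_width: 0.0871
grip_force: 0.0
```

Request:
servo_tool(rows=[-1,-0.0109,-0.031,0,0,-1,-0.0109,-0.031,0,0,-1,-0.0109,-0.031,0,0,-1,-0.0109,-0.031,0,0,-1,-0.0109,-0.031,0,0])

```text
time: 30.98
position: [0.5446, 0.2513, 0.1884]
tool_rot: [1.0, -0.007, -0.002, 0.0]
ft_force: [1.5, -0.7, 0.4]
grip_width: 0.0873
grip_force: 0.0
```

Request:
servo_tool(rows=[-1,0,0,0,0,-1,0,0,0,0,-1,0,0,0,0])

```text
time: 31.23
position: [0.5458, 0.2496, 0.1889]
tool_rot: [1.0, -0.006, -0.001, 0.001]
ft_force: [0.1, 0.5, 0.2]
grip_width: 0.0871
grip_force: 0.0
```

```bash
python3 look.py w10 tower0 knight0
```

```text
[0.5458 0.2496 0.1889] -90.72
tower0 [0.3238 0.1322 0.0022] 0.67 [412 372] dx,dy tool [-0.2202  0.12  ]
knight0 [0.453  0.4596 0.0032] 0.92 [150 285] dx,dy tool [-0.0951 -0.209 ]
knight0 [0.5291 0.3335 0.0027] 0.88 [249 223] dx,dy tool [-0.0175 -0.0839]
knight0 [0.4877 0.3634 0.0029] 0.75 [226 257] dx,dy tool [-0.0592 -0.1133]
knight0 [0.4286 0.3553 0.0031] 0.72 [237 302] dx,dy tool [-0.1182 -0.1044]
knight0 [0.5194 0.4605 0.0032] 0.66 [140 233] dx,dy tool [-0.0288 -0.2107]
```

Request:
servo_tool(rows=[-1,0,0,0.03,0,-1,0,0,0.04,0,-1,0,0,0.04,0,-1,0,0,0.035,0,-1,0,0,0.008,0])

```text
time: 31.8
position: [0.5422, 0.2475, 0.0315]
tool_rot: [1.0, -0.008, -0.005, 0.001]
ft_force: [0.4, 0.2, -1.1]
grip_width: 0.0871
grip_force: 0.0
```

Request:
servo_tool(rows=[0.3,0,0,0,0,0.3,0,0,0,0,0.3,0,0,0,0,0.3,0,0,0,0,0.3,0,0,0,0])

```text
time: 32.22
position: [0.5479, 0.2505, 0.0393]
tool_rot: [1.0, -0.007, 0.002, -0.001]
ft_force: [0.1, -0.3, -0.3]
grip_width: 0.0618
grip_force: 0.0
```

Request:
servo_tool(rows=[0.3,0,0,0,0,0.3,0,0,0,0,0.3,0,0,0,0,0.3,0,0,0,0,0.3,0,0,0,0])

```text
time: 32.63
position: [0.5476, 0.2502, 0.0387]
tool_rot: [1.0, -0.006, 0.002, -0.0]
ft_force: [0.7, -1.4, 6.1]
grip_width: 0.0551
grip_force: 30.0
```

Request:
servo_tool(rows=[0.3,0,0,-0.01,0,0.3,0,0,-0.02,0,0.3,0,0,-0.03,0,0.3,0,0,-0.03,0,0.3,0,0,-0.03,0])

```text
time: 33.05
position: [0.5452, 0.2501, 0.1581]
tool_rot: [1.0, -0.007, -0.001, 0.0]
ft_force: [1.0, -0.0, -1.6]
grip_width: 0.0548
grip_force: 30.0
```

```bash
python3 st.py tower0 | grep -v "0.32"
```

```text
tcp [0.5452 0.2501 0.1581] alpha -90.8 w 0.0548 29.98893029987812 stage xy [-0.075  0.232]
top tower0 [0.545 0.249 0.124] 0.69 [200 211] stage [-0.075  0.231]
top tower0 [ 0.649 -0.063  0.038] 0.63 [344 170] stage [ 0.053 -0.072]
side tower0 [ 0.648 -0.059  0.036] 0.95 [397 260] stage [ 0.051 -0.068]
side tower0 [0.548 0.255 0.129] 0.76 [325 167] stage [-0.072  0.237]
```

Request:
servo_tool(rows=[0.3,0.0188,0.0272,0,0,0.3,0.0188,0.0272,0,0,0.3,0.0188,0.0272,0,0,0.3,0.0188,0.0272,0,0,0.3,0.0188,0.0272,0,0])

```text
time: 33.67
position: [0.6369, 0.1117, 0.1543]
tool_rot: [1.0, -0.007, -0.003, -0.0]
ft_force: [-0.3, 0.8, -1.7]
grip_width: 0.0551
grip_force: 30.0
```

Request:
servo_tool(rows=[0.3,0.0188,0.0272,0,0,0.3,0,0,0,0,0.3,0,0,0.02,0,0.3,0,0,0.025,0,0.3,0,0,0.025,0])

```text
time: 34.08
position: [0.6554, 0.0852, 0.0845]
tool_rot: [1.0, -0.007, -0.002, -0.0]
ft_force: [-0.8, -1.0, -2.4]
grip_width: 0.0549
grip_force: 30.0
```

Request:
servo_tool(rows=[0.3,0,0,0.006,0,0.3,0,0,0,0,0.3,0,0,0.003,0,0.3,0,0,0,0,0.3,0,0,0,0])

```text
time: 34.5
position: [0.6579, 0.0855, 0.0794]
tool_rot: [1.0, -0.007, 0.001, 0.0]
ft_force: [0.3, -0.2, -2.3]
grip_width: 0.0549
grip_force: 30.0
```

```bash
python3 st.py tower0 | grep -v "0.32"
```

```text
tcp [0.6579 0.0855 0.0794] alpha -90.7 w 0.0549 29.98997390270233 stage xy [0.05  0.077]
top tower0 [ 0.649 -0.061  0.038] 0.6 [343 170] stage [ 0.052 -0.07 ]
top tower0 [0.658 0.087 0.047] 0.46 [279 165] stage [0.05  0.078]
side tower0 [ 0.646 -0.062  0.035] 0.8 [397 261] stage [ 0.049 -0.071]
side tower0 [ 0.348 -0.215  0.047] 0.74 [264 320] stage [-0.236 -0.247]
side tower0 [0.654 0.086 0.044] 0.67 [383 224] stage [0.047 0.077]
```

Request:
servo_tool(rows=[0.3,0,0,0.004,0,0.3,0,0,0,0,0.3,0,0,0,0])

```text
time: 34.95
position: [0.6565, 0.0854, 0.0738]
tool_rot: [1.0, -0.007, -0.0, -0.0]
ft_force: [-0.2, -0.8, -2.6]
grip_width: 0.055
grip_force: 30.0
```

Request:
servo_tool(rows=[0.3,0,0,0.002,0,0.3,0,0,0,0,0.3,0,0,0,0])

```text
time: 35.2
position: [0.6568, 0.0854, 0.0719]
tool_rot: [1.0, -0.007, -0.0, -0.0]
ft_force: [0.2, 0.0, -1.1]
grip_width: 0.0551
grip_force: 30.0
```

Request:
servo_tool(rows=[0.3,0,0,0.002,0,0.3,0,0,0,0,0.3,0,0,0,0])

```text
time: 35.45
position: [0.658, 0.0853, 0.0718]
tool_rot: [1.0, -0.007, 0.001, 0.0]
ft_force: [-1.0, -0.1, 5.1]
grip_width: 0.0551
grip_force: 30.0
```

Contact. Releasing, lifting, and checking the towers from the front.

Request:
servo_tool(rows=[-1,0,0,-0.001,0,-1,0,0,0,0,-1,0,0,0,0,-1,0,0,0,0,-1,0,0,0,0])

```text
time: 35.87
position: [0.6568, 0.0854, 0.0708]
tool_rot: [1.0, -0.007, -0.0, -0.0]
ft_force: [-0.2, 0.5, 0.1]
grip_width: 0.0806
grip_force: 0.0
```

Request:
servo_tool(rows=[-1,0,0,0,0,-1,0,0,0,0,-1,0,0,-0.02,0,-1,0,0,-0.03,0,-1,0,0,-0.035,0])

```text
time: 36.28
position: [0.6549, 0.0854, 0.1545]
tool_rot: [1.0, -0.007, -0.003, -0.0]
ft_force: [0.1, 0.2, 0.5]
grip_width: 0.0869
grip_force: 0.0
```

Request:
servo_tool(rows=[-0.4,0,0,-0.035,0,-0.4,-0.0168,-0.0308,0,0,-0.4,-0.0168,-0.0308,0,0,-0.4,-0.0168,-0.0308,0,0,-0.4,-0.0168,-0.0308,0,0])

```text
time: 36.7
position: [0.5906, 0.2104, 0.1914]
tool_rot: [1.0, -0.007, 0.0, -0.0]
ft_force: [0.5, 0.3, 0.2]
grip_width: 0.0643
grip_force: 0.0
```

Request:
servo_tool(rows=[-0.4,-0.0168,-0.0308,0,0,-0.4,-0.0168,-0.0308,0,0,-0.4,-0.0168,-0.0308,0,0,-0.4,-0.0168,-0.0308,0,0,-0.4,0,0,0.04,0])

```text
time: 37.12
position: [0.5283, 0.3421, 0.1586]
tool_rot: [1.0, -0.004, 0.008, -0.005]
ft_force: [1.4, 0.6, -0.0]
grip_width: 0.061
grip_force: 0.0
```

Request:
servo_tool(rows=[-0.4,0,0,0.03,0,-0.4,0,0,0,0,-0.4,0,0,0,0])

```text
time: 37.37
position: [0.5243, 0.3331, 0.1196]
tool_rot: [1.0, -0.006, -0.002, 0.001]
ft_force: [0.5, -0.1, 0.6]
grip_width: 0.0607
grip_force: 0.0
```

```bash
python3 st.py tower0 knight0; python3 look.py w11 knight0; cp pics/last_side.png pics/s11.png
```

```text
tcp [0.5243 0.3331 0.1196] alpha -90.7 w 0.0607 0.0 stage xy [-0.102  0.313]
top tower0 [ 0.327  0.136 -0.002] 0.82 [258 309] stage [-0.284  0.102]
top tower0 [0.655 0.084 0.036] 0.78 [280 167] stage [0.048 0.075]
top tower0 [ 0.649 -0.061  0.037] 0.64 [343 170] stage [ 0.053 -0.07 ]
top knight0 [0.423 0.359 0.001] 0.61 [163 268] stage [-0.205  0.331]
top knight0 [0.61  0.36  0.003] 0.54 [164 188] stage [-0.018  0.346]
top knight0 [ 0.489  0.362 -0.   ] 0.52 [162 240] stage [-0.139  0.339]
side tower0 [ 0.644 -0.062  0.034] 0.95 [396 261] stage [ 0.048 -0.071]
side tower0 [0.655 0.089 0.037] 0.86 [382 226] stage [0.047 0.08 ]
side tower0 [0.323 0.133 0.002] 0.81 [243 244] stage [-0.287  0.098]
side tower0 [0.485 0.36  0.003] 0.45 [297 195] stage [-0.143  0.337]
side knight0 [ 0.521  0.459 -0.003] 0.7 [305 181] stage [-0.115  0.439]
side knight0 [0.481 0.36  0.002] 0.67 [296 196] stage [-0.147  0.336]
side knight0 [0.61  0.367 0.003] 0.67 [340 190] stage [-0.019  0.354]
side knight0 [0.449 0.46  0.   ] 0.65 [281 183] stage [-0.187  0.433]
side knight0 [ 0.603  0.009 -0.004] 0.56 [369 260] stage [ 0.002 -0.004]
side knight0 [ 0.527  0.334 -0.   ] 0.55 [313 199] stage [-0.1    0.314]
side knight0 [0.426 0.359 0.004] 0.48 [276 197] stage [-0.202  0.331]
[0.5273 0.3336 0.123 ] -90.81
knight0 [0.613  0.3647 0.0063] 0.98 [285 129] dx,dy tool [ 0.0849 -0.0321]
knight0 [0.5276 0.3314 0.0084] 0.9 [324 224] dx,dy tool [-0.0001  0.0024]
knight0 [ 0.5184  0.458  -0.    ] 0.78 [194 232] dx,dy tool [-0.0111 -0.124 ]
knight0 [0.4482 0.4608 0.0013] 0.64 [199 299] dx,dy tool [-0.0813 -0.1259]
knight0 [ 0.4293  0.3548 -0.0009] 0.62 [303 313] dx,dy tool [-0.0987 -0.0196]
```

View pics/s11.png

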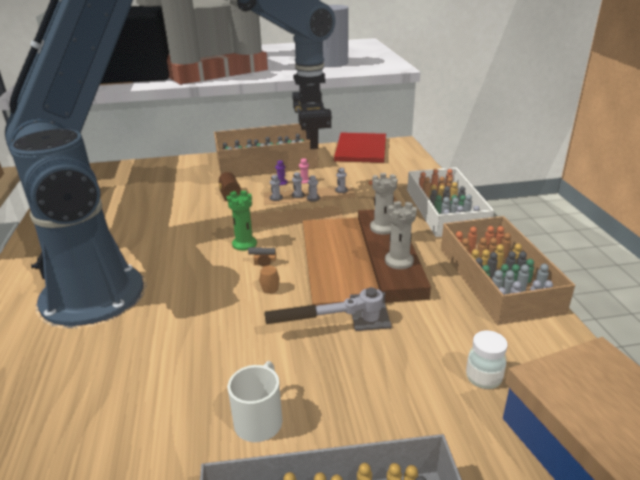

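View pics/w11.png

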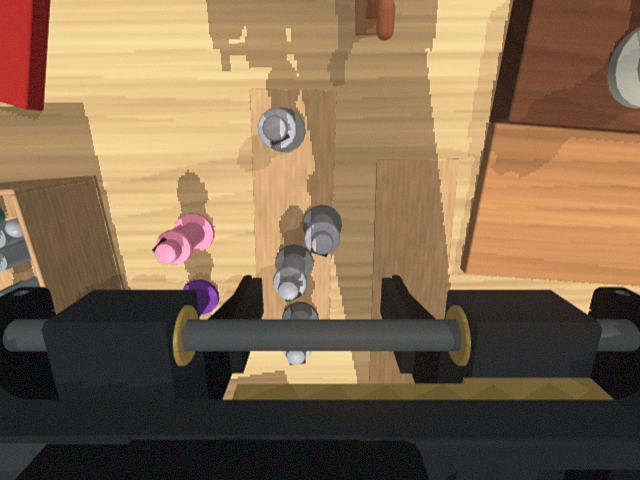

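Both towers stand on the back tier, at (400,240) and (383,210), and the handle is bent. In the wrist view the target knight is at (322,228). I'll descend and grip its body.

Request:
servo_tool(rows=[-0.4,0,0.002,0.03,0,-0.4,0,0,0.04,0,-0.4,0,0,0.04,0,-0.4,0,0,0.03,0,-0.4,0,0,0.009,0], newtons=25)

```text
time: 38.18
position: [0.5224, 0.3299, -0.0323]
tool_rot: [1.0, -0.007, -0.004, 0.002]
ft_force: [-0.6, -0.5, 0.7]
grip_width: 0.0611
grip_force: 0.0
```

Request:
servo_tool(rows=[0.75,0,0,0,0,0.75,0,0,0,0,0.75,0,0,0,0,0.75,0,0,0,0,0.75,0,0,0,0])

```text
time: 38.6
position: [0.5273, 0.3322, -0.0258]
tool_rot: [1.0, -0.007, 0.002, -0.001]
ft_force: [0.2, -0.8, -0.1]
grip_width: 0.0355
grip_force: 0.0
```

Request:
servo_tool(rows=[0.75,0,0,0,0,0.75,0,0,0,0,0.75,0,0,0,0,0.75,0,0,0,0,0.75,0,0,0,0])

```text
time: 39.02
position: [0.5269, 0.3322, -0.0264]
tool_rot: [1.0, -0.007, 0.001, -0.001]
ft_force: [-0.7, 0.4, 6.4]
grip_width: 0.0287
grip_force: 25.0
```

Request:
servo_tool(rows=[0.75,0,0,-0.01,0,0.75,0,0,-0.03,0,0.75,0,0,-0.04,0,0.75,0,0,-0.04,0,0.75,0,0,0,0])

```text
time: 39.43
position: [0.5312, 0.334, 0.1006]
tool_rot: [1.0, -0.006, 0.007, -0.003]
ft_force: [2.3, 0.0, 0.0]
grip_width: 0.0291
grip_force: 25.0
```

```bash
python3 st.py knight0|grep -v "0\.4[56]"
```

```text
tcp [0.5312 0.334  0.1006] alpha -90.7 w 0.0291 24.982568621635437 stage xy [-0.095  0.315]
top knight0 [0.612 0.361 0.004] 0.82 [163 187] stage [-0.016  0.348]
top knight0 [0.487 0.361 0.002] 0.71 [163 240] stage [-0.141  0.338]
top knight0 [0.423 0.36  0.003] 0.6 [163 268] stage [-0.205  0.332]
side knight0 [0.483 0.36  0.002] 0.8 [296 196] stage [-0.146  0.337]
side knight0 [0.612 0.367 0.001] 0.75 [341 191] stage [-0.017  0.354]
side knight0 [0.426 0.357 0.004] 0.53 [276 197] stage [-0.202  0.33 ]
side knight0 [0.526 0.332 0.121] 0.48 [312 159] stage [-0.1    0.313]
```

Request:
servo_tool(rows=[0.75,0,0.031,0,0,0.75,0,0.031,0,0,0.75,0,0.031,0,0,0.75,0,0.031,0,0,0.75,0,0.031,0,0])

```text
time: 40.05
position: [0.5215, 0.1751, 0.09]
tool_rot: [1.0, -0.006, -0.002, 0.0]
ft_force: [0.5, 0.4, -0.1]
grip_width: 0.0287
grip_force: 25.0
```

Request:
servo_tool(rows=[0.75,0,0.031,0,0,0.75,0,0.031,0,0,0.75,0,0.031,0,0,0.75,0,0.031,0,0,0.75,0,0.031,0,0])

```text
time: 40.47
position: [0.5195, 0.0204, 0.0901]
tool_rot: [1.0, -0.007, -0.002, -0.0]
ft_force: [-0.5, 0.3, -0.0]
grip_width: 0.0287
grip_force: 25.0
```

Request:
servo_tool(rows=[0.75,0,0.031,0,0,0.75,0,0.031,0,0,0.75,0,0.031,0,0,0.75,-0.003,0.031,0,0,0.75,0,0,0,0])

```text
time: 40.88
position: [0.5163, -0.1073, 0.0904]
tool_rot: [1.0, -0.009, -0.001, 0.001]
ft_force: [0.4, -0.4, -0.4]
grip_width: 0.0284
grip_force: 25.0
```

Request:
servo_tool(rows=[0.75,0,0,0.03,0,0.75,0,0,0.03,0,0.75,0,0,0.03,0,0.75,0,0,0,0,0.75,0,0,0,0])

```text
time: 41.3
position: [0.5142, -0.1009, -0.0002]
tool_rot: [1.0, -0.007, -0.003, -0.002]
ft_force: [0.6, -0.3, -0.0]
grip_width: 0.0286
grip_force: 25.0
```

Request:
servo_tool(rows=[0.75,0,0,0.004,0,0.75,0,0,0,0,0.75,0,0,0,0])

```text
time: 41.55
position: [0.5179, -0.1025, -0.0006]
tool_rot: [1.0, -0.006, 0.001, 0.0]
ft_force: [-0.7, 0.1, -0.1]
grip_width: 0.0286
grip_force: 25.0
```

Request:
servo_tool(rows=[0.75,0,0,0.005,0,0.75,0,0,0,0,0.75,0,0,0,0])

```text
time: 41.8
position: [0.5171, -0.1024, -0.0065]
tool_rot: [1.0, -0.007, 0.0, 0.0]
ft_force: [-0.5, -0.3, -1.7]
grip_width: 0.0287
grip_force: 25.0
```

Request:
servo_tool(rows=[0.75,0,0,0.002,0,0.75,0,0,0,0,0.75,0,0,0,0])

```text
time: 42.05
position: [0.5169, -0.1024, -0.009]
tool_rot: [1.0, -0.007, -0.0, -0.0]
ft_force: [-0.0, 0.5, -0.1]
grip_width: 0.0289
grip_force: 25.0
```

Request:
servo_tool(rows=[0.75,0,0,0.002,0,0.75,0,0,0,0,0.75,0,0,0,0])

```text
time: 42.3
position: [0.5168, -0.1023, -0.0111]
tool_rot: [1.0, -0.007, -0.0, -0.0]
ft_force: [-0.1, 0.3, -0.1]
grip_width: 0.0288
grip_force: 25.0
```

Request:
servo_tool(rows=[0.75,0,0,0.002,0,0.75,0,0,0,0,0.75,0,0,0,0])

```text
time: 42.55
position: [0.517, -0.1024, -0.013]
tool_rot: [1.0, -0.007, 0.0, 0.0]
ft_force: [-1.0, 0.9, -1.2]
grip_width: 0.0289
grip_force: 25.0
```

Request:
servo_tool(rows=[0.75,0,0,0.0015,0,0.75,0,0,0,0,0.75,0,0,0,0])

```text
time: 42.8
position: [0.5175, -0.1023, -0.0133]
tool_rot: [1.0, -0.007, 0.001, 0.0]
ft_force: [-1.3, 1.7, 8.5]
grip_width: 0.0286
grip_force: 25.0
```

Request:
servo_tool(rows=[0.75,0,0,0.0015,0,0.75,0,0,0,0,0.75,0,0,0,0])

```text
time: 43.05
position: [0.5176, -0.1017, -0.0138]
tool_rot: [1.0, -0.007, 0.001, -0.0]
ft_force: [-1.9, 4.2, 16.7]
grip_width: 0.0291
grip_force: 25.0
```

Request:
servo_tool(rows=[-0.4,0,0,-0.003,0,-0.4,0,0,0,0,-0.4,0,0,0,0,-0.4,0,0,0,0,-0.4,0,0,0,0])

```text
time: 43.47
position: [0.5168, -0.1024, -0.0134]
tool_rot: [1.0, -0.007, -0.0, -0.0]
ft_force: [0.3, -0.5, -0.5]
grip_width: 0.0546
grip_force: 0.0
```

Request:
servo_tool(rows=[-0.4,0,0,0,0,-0.4,0,0,-0.02,0,-0.4,0,0,-0.035,0,-0.4,0,0,-0.035,0,-0.4,0,0,-0.035,0])

```text
time: 43.88
position: [0.5162, -0.1021, 0.1127]
tool_rot: [1.0, -0.007, -0.001, -0.0]
ft_force: [0.1, -0.4, 0.0]
grip_width: 0.0609
grip_force: 0.0
```

Request:
servo_tool(rows=[-0.4,-0.0023,-0.0309,0,0,-0.4,-0.0023,-0.0309,0,0,-0.4,-0.0023,-0.0309,0,0,-0.4,-0.0023,-0.0309,0,0,-0.4,-0.0023,-0.0309,0,0])

```text
time: 44.3
position: [0.507, 0.0535, 0.112]
tool_rot: [1.0, -0.007, -0.0, -0.0]
ft_force: [0.9, 0.6, -0.2]
grip_width: 0.0609
grip_force: 0.0
```

Request:
servo_tool(rows=[-0.4,-0.0023,-0.0309,0,0,-0.4,-0.0023,-0.0309,0,0,-0.4,-0.0023,-0.0309,0,0,-0.4,-0.0023,-0.0309,0,0,-0.4,-0.0023,-0.0309,0,0])

```text
time: 44.72
position: [0.4975, 0.2083, 0.1117]
tool_rot: [1.0, -0.007, -0.0, 0.0]
ft_force: [1.2, -0.0, 0.3]
grip_width: 0.0609
grip_force: 0.0
```

Request:
servo_tool(rows=[-0.4,-0.0023,-0.0309,0,0,-0.4,-0.0023,-0.0309,0,0,-0.4,-0.0023,-0.0309,0,0,-0.4,-0.0023,-0.0309,0,0,-0.4,-0.0023,-0.0309,0,0])

```text
time: 45.13
position: [0.488, 0.3629, 0.1116]
tool_rot: [1.0, -0.007, -0.0, 0.0]
ft_force: [1.4, 0.2, 0.1]
grip_width: 0.0609
grip_force: 0.0
```

Request:
servo_tool(rows=[-0.4,0,0,0,0,-0.4,0,0,0,0,-0.4,0,0,0,0])

```text
time: 45.38
position: [0.488, 0.3609, 0.1115]
tool_rot: [1.0, -0.006, -0.001, 0.001]
ft_force: [-0.6, 0.7, 0.5]
grip_width: 0.061
grip_force: 0.0
```

```bash
python3 st.py knight0|grep -v "0\.4[56]"; python3 look.py w12 knight0
```

```text
tcp [0.488  0.3609 0.1115] alpha -90.7 w 0.061 0.0 stage xy [-0.14   0.338]
top knight0 [0.426 0.361 0.004] 0.79 [162 266] stage [-0.202  0.333]
top knight0 [ 0.515 -0.102  0.012] 0.74 [360 229] stage [-0.078 -0.122]
top knight0 [0.611 0.363 0.004] 0.49 [162 188] stage [-0.017  0.349]
side knight0 [ 0.518 -0.099  0.016] 0.8 [342 285] stage [-0.075 -0.119]
side knight0 [ 0.611  0.368 -0.   ] 0.75 [341 191] stage [-0.018  0.355]
side knight0 [0.484 0.359 0.003] 0.67 [297 196] stage [-0.144  0.336]
side knight0 [0.428 0.359 0.003] 0.48 [277 198] stage [-0.2    0.331]
[0.4888 0.3602 0.112 ] -90.86
knight0 [0.49   0.3587 0.0032] 0.74 [323 224] dx,dy tool [0.0013 0.0015]
knight0 [0.6135 0.3649 0.0022] 0.67 [314  78] dx,dy tool [ 0.1247 -0.0066]
knight0 [0.453  0.4597 0.003 ] 0.65 [218 263] dx,dy tool [-0.0372 -0.099 ]
knight0 [0.5201 0.4576 0.0025] 0.62 [213 192] dx,dy tool [ 0.0299 -0.0979]
knight0 [0.4296 0.3547 0.0035] 0.59 [328 284] dx,dy tool [-0.059   0.0064]
```

Knight 1 is on the front tier. Picking knight 2.

Request:
servo_tool(rows=[-0.4,0.001,0,0.03,0,-0.4,0,0,0.04,0,-0.4,0,0,0.04,0,-0.4,0,0,0.025,0,-0.4,0,0,0.005,0])

```text
time: 46.1
position: [0.4862, 0.3591, -0.0326]
tool_rot: [1.0, -0.007, -0.004, 0.002]
ft_force: [0.3, -0.5, 0.2]
grip_width: 0.0609
grip_force: 0.0
```

Request:
servo_tool(rows=[0.75,0,0,0,0,0.75,0,0,0,0,0.75,0,0,0,0,0.75,0,0,0,0,0.75,0,0,0,0])

```text
time: 46.52
position: [0.491, 0.3622, -0.026]
tool_rot: [1.0, -0.007, 0.002, -0.001]
ft_force: [0.3, 0.2, 0.3]
grip_width: 0.0351
grip_force: 0.0
```

Request:
servo_tool(rows=[0.75,0,0,0,0,0.75,0,0,0,0,0.75,0,0,0,0,0.75,0,0,0,0,0.75,0,0,0,0])

```text
time: 46.93
position: [0.4906, 0.3619, -0.0266]
tool_rot: [1.0, -0.007, 0.001, -0.0]
ft_force: [-0.6, -1.7, 6.4]
grip_width: 0.0286
grip_force: 25.0
```

Request:
servo_tool(rows=[0.75,0,0,-0.01,0,0.75,0,0,-0.03,0,0.75,0,0,-0.04,0,0.75,0,0,-0.04,0,0.75,0,0,0,0])

```text
time: 47.35
position: [0.4949, 0.3645, 0.1003]
tool_rot: [1.0, -0.006, 0.007, -0.004]
ft_force: [0.7, 0.7, -0.6]
grip_width: 0.029
grip_force: 25.0
```

Request:
servo_tool(rows=[0.75,0.0031,0.0293,0,0,0.75,0.0031,0.0293,0,0,0.75,0.0031,0.0293,0,0,0.75,0.0031,0.0293,0,0,0.75,0.0031,0.0293,0,0])

```text
time: 47.77
position: [0.5028, 0.2137, 0.0924]
tool_rot: [1.0, -0.006, 0.0, -0.0]
ft_force: [0.7, -1.2, -0.6]
grip_width: 0.0283
grip_force: 25.0
```

Request:
servo_tool(rows=[0.75,0.0031,0.0293,0,0,0.75,0.0031,0.0293,0,0,0.75,0.0031,0.0293,0,0,0.75,0.0031,0.0293,0,0,0.75,0.0031,0.0293,0,0])

```text
time: 48.18
position: [0.5165, 0.0669, 0.0924]
tool_rot: [1.0, -0.007, 0.0, -0.0]
ft_force: [0.8, -0.4, -1.2]
grip_width: 0.0289
grip_force: 25.0
```

Request:
servo_tool(rows=[0.75,0.0031,0.0293,0,0,0.75,0.0031,0.0293,0,0,0.75,0.0031,0.0293,0,0,0.75,0,0,0,0,0.75,0,0,0,0])

```text
time: 48.6
position: [0.5251, -0.0213, 0.0923]
tool_rot: [1.0, -0.008, 0.0, -0.0]
ft_force: [-0.1, 0.2, -1.0]
grip_width: 0.0291
grip_force: 25.0
```

```bash
python3 st.py knight0|grep -v "0\.4[56]"
```

```text
tcp [ 0.5251 -0.0213  0.0923] alpha -91.0 w 0.0291 25.000681802630424 stage xy [-0.074 -0.04 ]
top knight0 [0.422 0.36  0.001] 0.52 [162 268] stage [-0.207  0.333]
top knight0 [0.61 0.36 0.  ] 0.52 [164 188] stage [-0.018  0.346]
top knight0 [ 0.35  -0.212  0.046] 0.52 [410 300] stage [-0.234 -0.244]
side knight0 [0.424 0.361 0.001] 0.78 [275 198] stage [-0.204  0.334]
side knight0 [ 0.517 -0.02   0.123] 0.68 [334 222] stage [-0.082 -0.04 ]
side knight0 [ 0.367  0.049 -0.002] 0.68 [265 262] stage [-0.237  0.018]
side knight0 [ 0.516 -0.103  0.016] 0.67 [342 287] stage [-0.077 -0.122]
```

Request:
servo_tool(rows=[0.75,0,0,0.03,0,0.75,0,0,0.035,0,0.75,0,0,0.028,0,0.75,0,0,0.006,0,0.75,0,0,0,0])

```text
time: 49.22
position: [0.5229, -0.0184, -0.0087]
tool_rot: [1.0, -0.006, -0.003, -0.001]
ft_force: [-0.6, 0.8, -0.7]
grip_width: 0.0289
grip_force: 25.0
```

Request:
servo_tool(rows=[0.75,0,0,0,0,0.75,0,0,0,0,0.75,0,0,0,0])

```text
time: 49.47
position: [0.5263, -0.02, -0.0053]
tool_rot: [1.0, -0.006, 0.002, 0.0]
ft_force: [0.4, -0.3, 0.1]
grip_width: 0.0287
grip_force: 25.0
```

Request:
servo_tool(rows=[0.75,0,0,0.003,0,0.75,0,0,0,0,0.75,0,0,0,0])

```text
time: 49.72
position: [0.5251, -0.02, -0.0094]
tool_rot: [1.0, -0.007, 0.0, 0.0]
ft_force: [0.4, 0.2, -0.9]
grip_width: 0.0287
grip_force: 25.0
```

Request:
servo_tool(rows=[0.75,0,0,0.0015,0,0.75,0,0,0,0,0.75,0,0,0,0])

```text
time: 49.97
position: [0.5248, -0.0199, -0.0115]
tool_rot: [1.0, -0.007, -0.0, -0.0]
ft_force: [0.1, -0.1, -1.1]
grip_width: 0.0283
grip_force: 25.0
```

Request:
servo_tool(rows=[0.75,0,0,0.0015,0,0.75,0,0,0,0,0.75,0,0,0,0])

```text
time: 50.22
position: [0.5247, -0.0198, -0.0131]
tool_rot: [1.0, -0.007, -0.0, -0.0]
ft_force: [-0.1, 0.4, -0.5]
grip_width: 0.0289
grip_force: 25.0
```

Request:
servo_tool(rows=[0.75,0,0,0.0015,0,0.75,0,0,0,0,0.75,0,0,0,0])

```text
time: 50.47
position: [0.5251, -0.0201, -0.0136]
tool_rot: [1.0, -0.007, 0.0, 0.0]
ft_force: [-1.8, -0.8, 6.0]
grip_width: 0.0288
grip_force: 25.0
```

Request:
servo_tool(rows=[-0.4,0,0,-0.0005,0,-0.4,0,0,0,0,-0.4,0,0,0,0,-0.4,0,0,0,0,-0.4,0,0,0,0])

```text
time: 50.88
position: [0.5248, -0.0198, -0.0141]
tool_rot: [1.0, -0.007, -0.0, -0.0]
ft_force: [0.4, -0.1, 1.0]
grip_width: 0.0541
grip_force: 0.0
```

Request:
servo_tool(rows=[-0.4,0,0,0,0,-0.4,0,0,-0.02,0,-0.4,0,0,-0.035,0,-0.4,0,0,-0.035,0,-0.4,0,0,-0.035,0])

```text
time: 51.3
position: [0.5241, -0.0197, 0.1119]
tool_rot: [1.0, -0.007, -0.001, -0.0]
ft_force: [1.3, -0.2, 0.7]
grip_width: 0.0606
grip_force: 0.0
```

Request:
servo_tool(rows=[-0.4,-0.008,-0.0291,0,0,-0.4,-0.008,-0.0291,0,0,-0.4,-0.008,-0.0291,0,0,-0.4,-0.008,-0.0291,0,0,-0.4,-0.008,-0.0291,0,0])

```text
time: 51.72
position: [0.4862, 0.1273, 0.1111]
tool_rot: [1.0, -0.007, 0.0, -0.0]
ft_force: [0.1, -0.7, 0.5]
grip_width: 0.0608
grip_force: 0.0
```

Request:
servo_tool(rows=[-0.4,-0.008,-0.0291,0,0,-0.4,-0.008,-0.0291,0,0,-0.4,-0.008,-0.0291,0,0,-0.4,-0.008,-0.0291,0,0,-0.4,-0.008,-0.0291,0,0])

```text
time: 52.13
position: [0.4479, 0.2735, 0.1109]
tool_rot: [1.0, -0.007, -0.0, 0.0]
ft_force: [-0.6, -0.2, 0.4]
grip_width: 0.0612
grip_force: 0.0
```

Request:
servo_tool(rows=[-0.4,-0.008,-0.0291,0,0,-0.4,-0.008,-0.0291,0,0,-0.4,-0.008,-0.0291,0,0,-0.4,0,0,0,0,-0.4,0,0,0,0])

```text
time: 52.55
position: [0.425, 0.361, 0.1108]
tool_rot: [1.0, -0.005, -0.0, 0.0]
ft_force: [-0.1, 0.3, 0.5]
grip_width: 0.0611
grip_force: 0.0
```

```bash
python3 st.py knight0|grep -v "0\.4[56]"; python3 look.py w13 knight0
```

```text
tcp [0.425  0.361  0.1108] alpha -90.6 w 0.0611 0.0 stage xy [-0.203  0.333]
top knight0 [0.612 0.361 0.004] 0.74 [163 187] stage [-0.017  0.348]
top knight0 [ 0.512 -0.104  0.014] 0.65 [361 230] stage [-0.081 -0.124]
top knight0 [ 0.523 -0.021  0.018] 0.57 [325 225] stage [-0.076 -0.04 ]
side knight0 [ 0.516 -0.096  0.014] 0.93 [341 285] stage [-0.077 -0.115]
side knight0 [0.61  0.369 0.002] 0.72 [340 190] stage [-0.019  0.355]
side knight0 [0.427 0.361 0.002] 0.66 [277 197] stage [-0.201  0.334]
side knight0 [ 0.516 -0.02   0.019] 0.65 [334 264] stage [-0.083 -0.04 ]
[0.426  0.3586 0.1109] -90.84
knight0 [0.5219 0.4598 0.003 ] 0.77 [200 117] dx,dy tool [ 0.0944 -0.1026]
knight0 [0.4267 0.3534 0.0011] 0.76 [327 224] dx,dy tool [0.0008 0.0051]
knight0 [4.519e-01 4.611e-01 3.000e-04] 0.66 [209 198] dx,dy tool [ 0.0244 -0.1029]
```

Request:
servo_tool(rows=[-0.4,0.0005,0.002,0.03,0,-0.4,0,0,0.04,0,-0.4,0,0,0.04,0,-0.4,0,0,0.025,0,-0.4,0,0,0.0045,0])

```text
time: 53.27
position: [0.4236, 0.3551, -0.0326]
tool_rot: [1.0, -0.008, -0.004, 0.002]
ft_force: [-0.8, -0.9, 1.1]
grip_width: 0.061
grip_force: 0.0
```

Request:
servo_tool(rows=[0.75,0,0,0,0,0.75,0,0,0,0,0.75,0,0,0,0,0.75,0,0,0,0,0.75,0,0,0,0])

```text
time: 53.68
position: [0.4276, 0.3584, -0.0267]
tool_rot: [1.0, -0.007, 0.001, -0.001]
ft_force: [0.9, 0.7, -0.0]
grip_width: 0.0357
grip_force: 0.0
```

Request:
servo_tool(rows=[0.75,0,0,0,0,0.75,0,0,0,0,0.75,0,0,0,0,0.75,0,0,0,0,0.75,0,0,0,0])

```text
time: 54.1
position: [0.4272, 0.3581, -0.0272]
tool_rot: [1.0, -0.007, 0.001, -0.0]
ft_force: [-0.1, -0.7, 6.5]
grip_width: 0.0288
grip_force: 25.0
```

Request:
servo_tool(rows=[0.75,0,0,-0.01,0,0.75,0,0,-0.03,0,0.75,0,0,-0.04,0,0.75,0,0,-0.04,0,0.75,0,0,0,0])

```text
time: 54.52
position: [0.4312, 0.3608, 0.0991]
tool_rot: [1.0, -0.006, 0.007, -0.004]
ft_force: [0.9, 0.4, 0.4]
grip_width: 0.029
grip_force: 25.0
```

Request:
servo_tool(rows=[0.75,0.0109,0.0297,0,0,0.75,0.0109,0.0297,0,0,0.75,0.0109,0.0297,0,0,0.75,0.0109,0.0297,0,0,0.75,0.0109,0.0297,0,0])

```text
time: 54.93
position: [0.4787, 0.2073, 0.0917]
tool_rot: [1.0, -0.006, -0.0, -0.0]
ft_force: [-0.1, 0.4, -1.0]
grip_width: 0.0289
grip_force: 25.0
```

Request:
servo_tool(rows=[0.75,0.0109,0.0297,0,0,0.75,0.0109,0.0297,0,0,0.75,0.0109,0.0297,0,0,0.75,0.0109,0.0297,0,0,0.75,0.0109,0.0297,0,0])

```text
time: 55.35
position: [0.5312, 0.058, 0.0916]
tool_rot: [1.0, -0.007, -0.0, -0.0]
ft_force: [0.3, 0.5, -0.7]
grip_width: 0.0289
grip_force: 25.0
```

Request:
servo_tool(rows=[0.75,0,0,0,0,0.75,0,0,0,0])

```text
time: 55.52
position: [0.5318, 0.0578, 0.0915]
tool_rot: [1.0, -0.008, 0.0, -0.0]
ft_force: [0.1, 0.1, -1.1]
grip_width: 0.0286
grip_force: 25.0
```

```bash
python3 st.py knight0|grep -v "0\.4[56]"
```

```text
tcp [0.5318 0.0578 0.0915] alpha -91.0 w 0.0286 25.00043883919716 stage xy [-0.073  0.039]
top knight0 [0.612 0.36  0.002] 0.75 [164 187] stage [-0.017  0.347]
top knight0 [ 0.511 -0.103  0.012] 0.71 [360 230] stage [-0.082 -0.123]
top knight0 [ 0.524 -0.022  0.016] 0.44 [326 224] stage [-0.075 -0.04 ]
side knight0 [ 0.517 -0.02   0.015] 0.68 [335 265] stage [-0.082 -0.04 ]
side knight0 [ 0.518 -0.103  0.012] 0.64 [342 288] stage [-0.075 -0.122]
side knight0 [0.53  0.059 0.122] 0.62 [333 205] stage [-0.075  0.041]
side knight0 [0.612 0.368 0.   ] 0.42 [341 191] stage [-0.017  0.355]
```

Request:
servo_tool(rows=[0.75,0,0,0.03,0,0.75,0,0,0.035,0,0.75,0,0,0.028,0,0.75,0,0,0.006,0,0.75,0,0,0,0])

```text
time: 56.13
position: [0.5291, 0.0606, -0.0092]
tool_rot: [1.0, -0.006, -0.003, -0.0]
ft_force: [-0.7, 0.2, -1.1]
grip_width: 0.0289
grip_force: 25.0
```

Request:
servo_tool(rows=[0.75,0,0,0,0,0.75,0,0,0.003,0,0.75,0,0,0,0,0.75,0,0,0.0015,0,0.75,0,0,0,0])

```text
time: 56.55
position: [0.532, 0.0593, -0.0111]
tool_rot: [1.0, -0.007, 0.001, 0.0]
ft_force: [-0.4, 0.5, -1.0]
grip_width: 0.029
grip_force: 25.0
```

Request:
servo_tool(rows=[0.75,0,0,0.0015,0,0.75,0,0,0,0,0.75,0,0,0,0])

```text
time: 56.8
position: [0.5314, 0.0593, -0.0134]
tool_rot: [1.0, -0.007, 0.0, 0.0]
ft_force: [0.5, 0.7, -0.3]
grip_width: 0.0287
grip_force: 25.0
```

Request:
servo_tool(rows=[0.75,0,0,0.001,0,0.75,0,0,0,0,0.75,0,0,0,0])

```text
time: 57.05
position: [0.5317, 0.0592, -0.0141]
tool_rot: [1.0, -0.007, 0.0, 0.0]
ft_force: [0.2, -0.8, 3.6]
grip_width: 0.0286
grip_force: 25.0
```

Request:
servo_tool(rows=[-0.4,0,0,-0.0005,0,-0.4,0,0,0,0,-0.4,0,0,0,0,-0.4,0,0,0,0,-0.4,0,0,0,0])

```text
time: 57.47
position: [0.5313, 0.0594, -0.0141]
tool_rot: [1.0, -0.007, -0.0, -0.0]
ft_force: [0.2, 0.4, 0.6]
grip_width: 0.0538
grip_force: 0.0
```

Request:
servo_tool(rows=[-0.4,0,0,0,0,-0.4,0,0,-0.02,0,-0.4,0,0,-0.035,0,-0.4,0,0,-0.035,0,-0.4,0,0,-0.035,0])

```text
time: 57.88
position: [0.5307, 0.0594, 0.112]
tool_rot: [1.0, -0.007, -0.001, -0.0]
ft_force: [0.3, 0.1, -0.9]
grip_width: 0.0606
grip_force: 0.0
```

Request:
servo_tool(rows=[-0.4,0.0077,-0.0307,0,0,-0.4,0.0077,-0.0307,0,0,-0.4,0.0077,-0.0307,0,0,-0.4,0.0077,-0.0307,0,0,-0.4,0.0077,-0.0307,0,0])

```text
time: 58.3
position: [0.5719, 0.2137, 0.1112]
tool_rot: [1.0, -0.007, -0.0, 0.0]
ft_force: [0.8, -0.5, 0.1]
grip_width: 0.0609
grip_force: 0.0
```

Request:
servo_tool(rows=[-0.4,0.0077,-0.0307,0,0,-0.4,0.0077,-0.0307,0,0,-0.4,0.0077,-0.0307,0,0,-0.4,0.0077,-0.0307,0,0,-0.4,0.0077,-0.0307,0,0])

```text
time: 58.72
position: [0.6122, 0.3668, 0.1107]
tool_rot: [1.0, -0.007, -0.0, 0.0]
ft_force: [1.5, 0.7, 0.1]
grip_width: 0.0607
grip_force: 0.0
```

Request:
servo_tool(rows=[-0.4,0,0,0,0,-0.4,0,0,0,0,-0.4,0,0,0,0])

```text
time: 58.97
position: [0.6116, 0.3646, 0.1103]
tool_rot: [1.0, -0.006, -0.001, 0.001]
ft_force: [-0.5, 0.8, 0.4]
grip_width: 0.0609
grip_force: 0.0
```

```bash
python3 st.py knight0|grep -v "0\.4[56]"; python3 look.py w14 knight0
```

```text
tcp [0.6116 0.3646 0.1103] alpha -90.7 w 0.0609 0.0 stage xy [-0.017  0.351]
top knight0 [0.525 0.061 0.017] 0.68 [290 224] stage [-0.08   0.042]
top knight0 [ 0.523 -0.02   0.012] 0.53 [325 225] stage [-0.076 -0.039]
top knight0 [ 0.512 -0.103  0.01 ] 0.48 [360 230] stage [-0.08  -0.122]
top knight0 [0.607 0.361 0.005] 0.47 [163 189] stage [-0.022  0.347]
side knight0 [ 0.517 -0.1    0.018] 0.79 [342 285] stage [-0.076 -0.119]
side knight0 [ 0.519 -0.024  0.014] 0.75 [336 266] stage [-0.08  -0.043]
side knight0 [0.609 0.369 0.001] 0.62 [340 191] stage [-0.021  0.355]
side knight0 [0.529 0.06  0.018] 0.48 [333 244] stage [-0.076  0.041]
[0.6124 0.3638 0.1111] -90.85
knight0 [0.4488 0.4595 0.0016] 0.91 [234 375] dx,dy tool [-0.1649 -0.0933]
knight0 [0.6125 0.3663 0.0011] 0.68 [319 224] dx,dy tool [ 0.0002 -0.0025]
knight0 [0.5208 0.4592 0.0046] 0.61 [227 316] dx,dy tool [-0.0929 -0.094 ]
```

Request:
servo_tool(rows=[-0.4,0,0,0.03,0,-0.4,0,0,0.04,0,-0.4,0,0,0.04,0,-0.4,0,0,0.025,0,-0.4,0,0,0.0045,0])

```text
time: 59.68
position: [0.6079, 0.3627, -0.0344]
tool_rot: [1.0, -0.007, -0.005, 0.002]
ft_force: [-0.2, -0.3, -0.3]
grip_width: 0.0606
grip_force: 0.0
```

Request:
servo_tool(rows=[0.75,0,0,0,0,0.75,0,0,0,0,0.75,0,0,0,0,0.75,0,0,0,0,0.75,0,0,0,0])

```text
time: 60.1
position: [0.6141, 0.3659, -0.026]
tool_rot: [1.0, -0.007, 0.002, -0.001]
ft_force: [-0.5, 0.7, -0.5]
grip_width: 0.0354
grip_force: 0.0
```

Request:
servo_tool(rows=[0.75,0,0,0,0,0.75,0,0,0,0,0.75,0,0,0,0,0.75,0,0,0,0,0.75,0,0,0,0])

```text
time: 60.52
position: [0.6136, 0.3659, -0.0268]
tool_rot: [1.0, -0.007, 0.001, -0.001]
ft_force: [-1.0, 0.1, 5.8]
grip_width: 0.0285
grip_force: 25.0
```

Request:
servo_tool(rows=[0.75,0,0,-0.01,0,0.75,0,0,-0.03,0,0.75,0,0,-0.04,0,0.75,0,0,-0.04,0,0.75,0,0,0,0])

```text
time: 60.93
position: [0.6184, 0.3679, 0.1014]
tool_rot: [1.0, -0.006, 0.008, -0.003]
ft_force: [0.8, -0.1, 0.6]
grip_width: 0.0289
grip_force: 25.0
```

Request:
servo_tool(rows=[0.75,-0.0091,0.0284,0,0,0.75,-0.0091,0.0284,0,0,0.75,-0.0091,0.0284,0,0,0.75,-0.0091,0.0284,0,0,0.75,-0.0091,0.0284,0,0])

```text
time: 61.35
position: [0.564, 0.2227, 0.0916]
tool_rot: [1.0, -0.006, -0.0, 0.0]
ft_force: [-0.1, -0.7, -1.3]
grip_width: 0.0288
grip_force: 25.0
```

Request:
servo_tool(rows=[0.75,-0.0091,0.0284,0,0,0.75,-0.0091,0.0284,0,0,0.75,-0.0091,0.0284,0,0,0.75,0,0,0,0,0.75,0,0,0,0])

```text
time: 61.77
position: [0.5361, 0.1378, 0.0917]
tool_rot: [1.0, -0.008, -0.0, -0.0]
ft_force: [-0.2, 0.7, -1.4]
grip_width: 0.0287
grip_force: 25.0
```

```bash
python3 st.py knight0|grep -v "0\.4[56]"
```

```text
tcp [0.5361 0.1378 0.0917] alpha -90.9 w 0.0287 24.995852932333946 stage xy [-0.075  0.119]
top knight0 [ 0.519 -0.022  0.016] 0.67 [326 227] stage [-0.08  -0.041]
top knight0 [ 0.517 -0.104  0.011] 0.53 [361 228] stage [-0.076 -0.123]
top knight0 [0.526 0.061 0.016] 0.37 [290 224] stage [-0.08   0.042]
side knight0 [ 0.516 -0.105  0.014] 0.92 [342 288] stage [-0.077 -0.124]
side knight0 [0.531 0.061 0.018] 0.61 [334 244] stage [-0.075  0.042]
side knight0 [ 0.518 -0.023  0.017] 0.5 [335 265] stage [-0.081 -0.042]
side knight0 [0.536 0.139 0.118] 0.41 [329 191] stage [-0.075  0.121]
```

Request:
servo_tool(rows=[0.75,0,0,0.03,0,0.75,0,0,0.035,0,0.75,0,0,0.028,0,0.75,0,0,0.006,0,0.75,0,0,0,0])

```text
time: 62.38
position: [0.535, 0.1399, -0.0095]
tool_rot: [1.0, -0.006, -0.002, 0.0]
ft_force: [-0.1, -0.3, -0.5]
grip_width: 0.0286
grip_force: 25.0
```

Request:
servo_tool(rows=[0.75,0,0,0,0,0.75,0,0,0.003,0,0.75,0,0,0,0,0.75,0,0,0.0015,0,0.75,0,0,0,0])

```text
time: 62.8
position: [0.5373, 0.1391, -0.0111]
tool_rot: [1.0, -0.007, 0.001, -0.0]
ft_force: [-0.2, -0.6, -0.9]
grip_width: 0.0288
grip_force: 25.0
```

Request:
servo_tool(rows=[0.75,0,0,0.0015,0,0.75,0,0,0,0,0.75,0,0,0,0])

```text
time: 63.05
position: [0.5367, 0.139, -0.0134]
tool_rot: [1.0, -0.007, 0.0, 0.0]
ft_force: [-0.5, 0.3, -1.1]
grip_width: 0.0289
grip_force: 25.0
```

Request:
servo_tool(rows=[0.75,0,0,0.001,0,0.75,0,0,0,0,0.75,0,0,0,0])

```text
time: 63.3
position: [0.537, 0.1392, -0.0138]
tool_rot: [1.0, -0.007, 0.0, -0.0]
ft_force: [-1.6, 0.1, 5.5]
grip_width: 0.029
grip_force: 25.0
```

Contact. Releasing, retreating up and to the left, and making a final check.

Request:
servo_tool(rows=[-0.4,0,0,-0.0005,0,-0.4,0,0,0,0,-0.4,0,0,0,0,-0.4,0,0,0,0,-0.4,0,0,0,0])

```text
time: 63.72
position: [0.5366, 0.1391, -0.0142]
tool_rot: [1.0, -0.007, -0.0, 0.0]
ft_force: [-1.0, -0.6, -0.7]
grip_width: 0.0543
grip_force: 0.0
```

Request:
servo_tool(rows=[-0.4,0,0,0,0,-0.4,0,0,-0.02,0,-0.4,0,0,-0.035,0,-0.4,0,0,-0.035,0,-0.4,0,0,-0.04,0])

```text
time: 64.13
position: [0.5352, 0.139, 0.1162]
tool_rot: [1.0, -0.007, -0.002, 0.0]
ft_force: [0.6, 0.2, 0.4]
grip_width: 0.0609
grip_force: 0.0
```

Request:
servo_tool(rows=[-0.4,0,-0.02,-0.03,0,-0.4,0,-0.03,-0.03,0,-0.4,0,-0.03,0,0,-0.4,0,-0.03,0,0,-0.4,0,0,0,0])

```text
time: 64.55
position: [0.5383, 0.2535, 0.1766]
tool_rot: [1.0, -0.005, 0.001, -0.002]
ft_force: [-0.1, 0.0, -0.7]
grip_width: 0.0609
grip_force: 0.0
```

```bash
python3 st.py knight0 tower0 handle_end |grep -v "0\.4[56]"; cp pics/last_side.png pics/final.png
```

```text
tcp [0.5383 0.2535 0.1766] alpha -90.5 w 0.0609 0.0 stage xy [-0.082  0.235]
top knight0 [ 0.511 -0.104  0.015] 0.72 [361 230] stage [-0.081 -0.124]
top knight0 [0.527 0.063 0.016] 0.63 [289 223] stage [-0.079  0.044]
top knight0 [ 0.522 -0.021  0.014] 0.58 [325 225] stage [-0.077 -0.04 ]
top knight0 [0.531 0.137 0.014] 0.55 [258 221] stage [-0.08   0.118]
top tower0 [ 0.327  0.134 -0.003] 0.91 [259 309] stage [-0.284  0.1  ]
top tower0 [0.654 0.084 0.035] 0.87 [280 168] stage [0.046 0.075]
top tower0 [ 0.647 -0.064  0.034] 0.68 [344 171] stage [ 0.051 -0.073]
top handle_end [ 0.347 -0.214  0.045] 0.89 [411 301] stage [-0.237 -0.246]
side knight0 [ 0.516 -0.101  0.014] 0.71 [342 287] stage [-0.077 -0.121]
side knight0 [0.532 0.06  0.017] 0.55 [334 245] stage [-0.073  0.041]
side knight0 [ 0.518 -0.022  0.02 ] 0.51 [335 263] stage [-0.081 -0.042]
side tower0 [ 0.647 -0.062  0.037] 0.84 [398 260] stage [ 0.051 -0.071]
side tower0 [0.652 0.089 0.035] 0.83 [381 227] stage [0.044 0.079]
side tower0 [0.324 0.134 0.004] 0.71 [244 243] stage [-0.286  0.099]
side handle_end [ 0.347 -0.216  0.05 ] 0.94 [264 319] stage [-0.236 -0.247]
```

View pics/final.png

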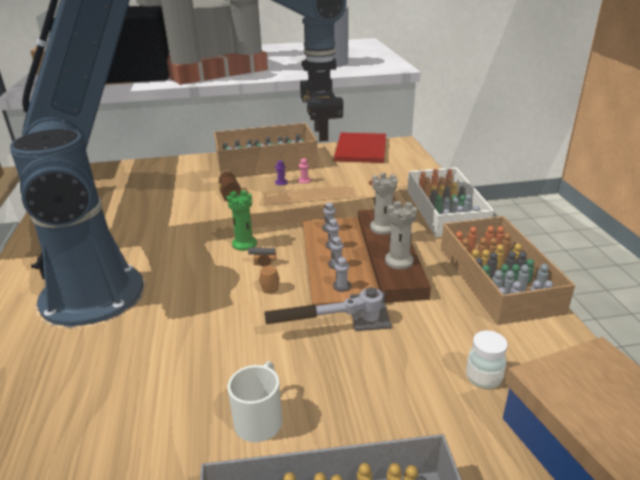

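All four knights stand upright on the front tier, in the column from (328,215) to (342,275). Both towers stand on the back tier at (383,205) and (400,240), and the handle is bent. Handing in.

```bash
python3 -c "
from rig import robot
print(robot.hand_in())"
```

```text
the job is handed in; nothing more can be done
None
```

I handed the job in with the wrench clicked over (handle bent about 0.27 rad), both towers upright on the back tier and all four knights upright on the front tier; the hand-in gave no verdict back.

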